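# Empty the drainer: utensils into the full crock, boxes into the sliding-stop rack

## Task

Empty the drainer after the washing-up. Stand every washed utensil, handle down and head up, right in among the others in the crowded crock, gently nudging those aside without lifting any out, shoving the crock or knocking it hard; and stand all the washed snack boxes upright on edge side by side in the white rack, drawing its sliding stop back to make room and then pushing it up so that fixed end, boxes and stop are snug with no gaps. Leave the mug, the soap bottle and the cake tin where they are.

Things in the scene. Friction and masses are not known exactly. Their poses are not given: they have to be found in the camera images.
- drainer: ribbed grey-green drying mat, 270 (x) x 340 (y) x 8 mm, fixed, with three square steel utensil cups standing on it in a row along its far side: cups at x = +78 mm, y = -62, 0, +62 mm, each 30 mm square outside, 22 mm inside, rim 93 mm and inner floor 12 mm above the worktop. Origin at the centre of the mat's underside, on the worktop. The washed boxes stand on the mat in front of the cups (mat's -x half)
- spatula: washed spatula, wooden handle and red flat head, starts upright in one of the drainer's cups; 195 to 207 mm long in all; a round handle 14 mm thick from the rounded foot up to 142 mm; origin at the tip of the foot, z along the handle up to the head; the head's flat faces look along x and its width lies along y; head 10 mm thick, 44 mm wide, from 140 to 204 mm above the foot; 60 g; may be absent
- turner: washed wooden turner with three dark slots in its flat head, starts upright in one of the drainer's cups; the same shape and size as the spatula; may be absent
- spoon: washed flat spoon, wooden handle and round light-blue head (a flat disc 50 mm across, 10 mm thick, centred 170 mm above the foot), starts upright in one of the drainer's cups; axes as the spatula; may be absent
- crock: blue round ceramic utensil crock, loose, about 1.5 kg, 115 mm tall, 106 mm across; inside about 95 mm across, inner floor 6 mm above its base; origin at the centre of its underside, z up. Crowded: six utensils already stand in it, leaning on its rim
- whisk: steel whisk already in the crock; 195 to 207 mm long in all; a round handle 14 mm thick from the rounded foot up to 142 mm; origin at the tip of the foot, z along the handle up to the head; the head's flat faces look along x and its width lies along y; wire head 36 mm across, from 136 to 207 mm
- slice: fish slice with black handle and steel blade already in the crock; 195 to 207 mm long in all; a round handle 14 mm thick from the rounded foot up to 142 mm; origin at the tip of the foot, z along the handle up to the head; the head's flat faces look along x and its width lies along y; blade 6 x 50 mm, from 140 to 204 mm
- skimmer: flat teal skimmer already in the crock; 195 to 207 mm long in all; a round handle 14 mm thick from the rounded foot up to 142 mm; origin at the tip of the foot, z along the handle up to the head; the head's flat faces look along x and its width lies along y; head a disc 50 mm across, 10 mm thick, centred at 170 mm
- brush: pastry brush with grey handle and orange bristle block already in the crock; 195 to 207 mm long in all; a round handle 14 mm thick from the rounded foot up to 142 mm; origin at the tip of the foot, z along the handle up to the head; the head's flat faces look along x and its width lies along y; head 12 x 32 mm, from 135 to 195 mm
- fork: steel serving fork already in the crock; 195 to 207 mm long in all; a round handle 14 mm thick from the rounded foot up to 142 mm; origin at the tip of the foot, z along the handle up to the head; the head's flat faces look along x and its width lies along y; head 6 mm thick, 30 mm wide, from 140 to 205 mm
- scraper: green scraper already in the crock; 195 to 207 mm long in all; a round handle 14 mm thick from the rounded foot up to 142 mm; origin at the tip of the foot, z along the handle up to the head; the head's flat faces look along x and its width lies along y; head 10 x 36 mm, from 140 to 196 mm
- rack: white wire rack for the storage boxes, fixed, 285 (x) x 120 (y) mm; boxes stand on its base, whose top is 6 mm above the worktop, between two low side rails (20 mm high, 110 mm apart inside); open wire end, 80 mm tall, fixed at the +x end; sliding stop at the -x side. Origin at the centre of the base's underside, x along the row from the stop towards the fixed end
- rack_end (a point): middle of the inner face of the rack's fixed end, on the base; axes as the rack
- rack_stop (a joint): sliding stop of the rack, an upright white plate 94 mm wide and 99 mm tall with an orange grip on top: 0 m when drawn fully back, growing as it slides along the rack's +x towards the fixed end, at most 0.20 m; the clear length between stop and fixed end is 235 mm minus this value; it stays where it is left and slides with about 2 N
- stop_face (a point): middle of the stop's inner face, on the base; moves with the stop; axes as the rack
- stop_grip (a point): top centre of the stop's orange grip (12 mm thick along the rack's x, 50 mm wide, from 93 to 127 mm above the worktop; its inner face is flush with the stop's inner face); moves with the stop; axes as the rack
- box_green: washed plastic snack box with green lid, standing on its long edge on the drying mat: 40 mm thick (x), 96 mm long (y), 78 mm tall (z), about 90 g; the lid is the +x face; origin at the centre of its underside; may be absent
- box_blue: washed plastic snack box with blue lid, standing on its long edge on the drying mat: 40 mm thick (x), 96 mm long (y), 78 mm tall (z), about 90 g; the lid is the +x face; origin at the centre of its underside; may be absent
- box_yellow: washed plastic snack box with yellow lid, standing on its long edge on the drying mat: 40 mm thick (x), 96 mm long (y), 78 mm tall (z), about 90 g; the lid is the +x face; origin at the centre of its underside; may be absent
- mug: white mug, 80 mm across, 95 mm tall, bystander; origin at the centre of its underside
- soap: green washing-up liquid bottle, 60 mm across, 170 mm tall, bystander; origin at the centre of its underside
- cake_tin: lilac round cake tin, 156 mm across, 90 mm tall, bystander; origin at the centre of its underside
Mind the look-alikes: they are no part of the job. Several things have the shape of the scraper; the one meant has the colours described above.

How it is judged:
By the outcome, as a careful person would: the job done as asked, in the order asked, and still so for the second after the job is handed in, with the robot touching nothing.
Of box_green, box_blue, box_yellow only 2 to 3 are there at a start; the rules pass over those that are not, and their reading is None.
Of spatula, turner, spoon only 2 to 3 are there at a start; the rules pass over those that are not, and their reading is None.
At some moment in a run one of crock may be knocked a few centimetres aside while the robot is not near it.
It also fails if it takes over 210 s, if anything falls off the work surface, if the arm or the gripper's body presses on something with over 40 N, if the wrist force passes 120 N, or if a joint passes its speed limit or range.

## Robot

A 6-joint arm with a two-finger parallel gripper is mounted at the origin on the work surface. World frame = base frame: x ahead of the robot, y to its left, z up, the work surface at z = 0. Lengths are in mm, angles in degrees, forces in N, time in s.
With the tool pointing down it reaches from about 350 to 850 mm from the base axis. Payload 8.1 kg.
Tool frame: the origin (TCP) lies midway between the tips of the shut fingers; the grasp point (between the pads) lies 19 mm behind it; z points along the fingers, y is the line along which they close (so a half turn about z gives the same grasp; the last joint's range is limited). The gripper opens to 85 mm and grips with 20 to 120 N. Pads are 22 mm wide; open, the fingers measure 114 mm over their backs; the gripper's body (76 mm by 85 mm) begins 54 mm behind the grasp point. The pads swing forward as they close: fully open they stand 13 mm farther back than shut.
Start: joints at [-71.872, 7.471, 85.268, -0, 87.261, -4.893], TCP at [234.665, -552.211, 231.292] pointing down, gripper open.
Joint ranges: [-169.43, 169.43], [-51.17, 129.36], [1.28, 143.12], [-76.62, 256.62], [0, 156.53], [-152.29, 152.29]. Speed limits (degrees/s): [136.94, 136.94, 159.86, 180, 180, 180].

## Interface

Orientations are given as [roll, pitch, yaw] about the fixed x, y, z axes, in that order (R = Rz(yaw) Ry(pitch) Rx(roll)).
In Python, from bench import sense, snapshot, camera_params, hand_in, masks_of, pinpoint gives the robot as it stands.
- The arm moves only by the tool step_arm, never from a script. Its argument "targets" is a list of rows, each an object with "angular": the turn, a rotation vector about the tool's x, y, z scaled (see below), a list of three; "dp": the shift along the tool's x, y, z scaled (see below), a list of three; "fingers": the closure, from 0 (fully open) to 1 (shut). A call has exactly 8 rows; each row is the pose to reach, as a shift and turn from the pose commanded when the call began, along the tool's axes at that moment, turning the shorter way round; what a row does not reach only later rows make up. The controller multiplies each number of a shift by 0.2 m and each number of a turn by 180 degrees. A row lasts 1/8 s, in which the tool goes at most 62.5 mm and 10.7 degrees, less where a joint would pass 70% of its speed; a pose out of reach is approached as far as the arm can. A call with a number of a shift or a turn outside -1 to 1 is refused whole. A call with a gripper value outside its range is refused whole. The fingers move at their own pace and stop on an object; "newtons" is the grip in N (left out, the last holds). Time passes only in rows, so rows that repeat a pose let the fingers close, or fill a call up. It gives the time, the measured TCP pose, the force, the opening and the grip force at its end, in the units of the state.
- sense(): the state, without advancing time (a new reading comes with each control period).
- snapshot(name): name is "scene" or "top" or "wrist"; returns the picture (480x640x3 uint8, blue, green, red); there is no depth.
- camera_params(name): a dict with "vfov" (degrees; the focal length in pixels is half the picture's height over the tangent of half this angle, whatever the lens; pixels are square), "cx", "cy" (the principal point, pixels), "R" (3x3) and "t" (3): a world point X has camera coordinates R X + t. Camera axes: x right, y down, z forward; pixel columns grow to the right and rows downward; lengths in mm; the calibration is good to about 2 mm. The wrist camera is an equidistant fisheye: a pixel r from the principal point sees the ray r / f radians off the axis. A picture is of the moment at which its call begins: read the wrist's pose just before it. camera_params takes no time and is no camera call; for the wrist camera it gives the pose at the moment of the call.
- hand_in(): hands the job in; it is judged then, once.
Trained networks look in the newest picture that a camera, given by its name, has taken for a name from the list of things; names that differ only in an ending like _2 or _b are one class to them, and where a whole thing is asked for, a point or a joint stands for the part that bears it (a point fixed in the world has none). Each returns a list of dicts, best first, with "conf" (0 to 1); they miss things now and then, are a little off and sometimes report something else, mostly with a low value. They report only what shows in the picture. A call takes as long as a camera call. They do not tell look-alikes from the thing itself.
- masks_of(camera, label): "pixels" (480x640 bool, what is visible of it) and "at" ([column, row] in pixels, amid what is visible of it).
- pinpoint(camera, label): "at" ([column, row] in pixels: a listed point, or the origin of a listed thing).
The state is a dict: "time": time; "joint_pos": joint angles; "qd": joint speeds; "joint_efforts": joint torques, N m; "tool_pos": TCP position; "tcp_rot": TCP orientation; "ft_force": force on the tool from outside, world axes, zero at the start; "wrist_torque": the same for the moment, N m; "finger_gap": finger opening in mm; "grip_force": force on a finger pad.
Only numpy, scipy, OpenCV 4.12 (cv2) and the standard library are available. Lean on these libraries where they do the work, as an engineer would, in place of code of your own. Each camera call takes 0.05 s, during which the arm holds its last target. There are 200 camera calls.

## Working session

There is one attempt and no reset: what is moved stays moved. The work goes in short steps, Python scripts to look and compute and a tool call to move; the robot and the scene stay as the last step left them, time stands still between calls to the robot, and variables do not carry over. Pictures are saved under pics/ and viewed, at most 14 in all, crops included, and the job is handed in when it is done.

Besides the shell and the picture viewer there is one more tool, called after "Request:" as name(argument=value, ...) on one line, values as JSON. step_arm: Moves the arm, as the interface text tells. Its arguments: {"type":"object","properties":{"targets":{"type":"array","items":{"type":"object","properties":{"angular":{"type":"array","items":{"type":"number","minimum":-1,"maximum":1}},"dp":{"type":"array","items":{"type":"number","minimum":-1,"maximum":1}},"fingers":{"type":"number"}}}},"newtons":{"type":"number"}},"required":["targets"]}

```bash
ls; mkdir -p pics
cat > h.py <<'E'
import numpy as np, cv2
from bench import *
from scipy.spatial.transform import Rotation as Ro
def ray(cam,px,P=None):
    P=P or camera_params(cam); R=np.array(P['R']);t=np.array(P['t'])
    f=240/np.tan(np.radians(P['vfov']/2)); d=np.array([px[0]-P['cx'],px[1]-P['cy']])
    if cam=='wrist':
        r=np.hypot(*d); th=r/f; v=np.array([*(d/max(r,1e-9)*np.sin(th)),np.cos(th)])
    else: v=np.array([*(d/f),1])
    return -R.T@t, R.T@(v/np.linalg.norm(v))
def atz(cam,px,z,P=None):
    o,d=ray(cam,px,P); return o+d*(z-o[2])/d[2]
def proj(cam,X,P=None):
    P=P or camera_params(cam); c=np.array(P['R'])@np.array(X,float)+np.array(P['t'])
    f=240/np.tan(np.radians(P['vfov']/2))
    if cam=='wrist':
        th=np.arctan2(np.hypot(c[0],c[1]),c[2]); k=f*th/np.hypot(c[0],c[1])
    else: k=f/c[2]
    return np.array([P['cx']+c[0]*k,P['cy']+c[1]*k])
def tri(obs):
    A=np.zeros((3,3));b=np.zeros(3)
    for o,d in obs:
        M=np.eye(3)-np.outer(d,d);A+=M;b+=M@o
    return np.linalg.solve(A,b)
def move(pos,rpy=None):
    "scaled dp/angular from current commanded(~measured) pose to world target"
    s=sense(); R0=Ro.from_euler('xyz',s['tcp_rot'],degrees=True)
    dp=R0.inv().apply(np.array(pos)-s['tool_pos'])/200
    a=np.zeros(3)
    if rpy is not None: a=(R0.inv()*Ro.from_euler('xyz',rpy,degrees=True)).as_rotvec(degrees=True)/180
    print('dp',dp.round(4),'ang',a.round(4))
E
cat > a.py <<'E'
from h import *
print(sense())
a=snapshot('scene');b=snapshot('top')
cv2.imwrite('pics/scene0.png',a);cv2.imwrite('pics/top0.png',b)
for c in('scene','top'):
    P=camera_params(c);print(c,P)
for n in ['drainer','spatula','turner','spoon','crock','whisk','slice','skimmer','brush','fork','scraper','rack','rack_end','stop_face','stop_grip','box_green','box_blue','box_yellow','mug','soap','cake_tin']:
    print(n,[(c[0],[(np.round(q['at']).astype(int).tolist(),round(q['conf'],2)) for q in pinpoint(c,n)][:3]) for c in('scene','top')])
E
python3 a.py
```

```text
pics
{'time': 0.0, 'joint_pos': array([-7.18711339e+01,  7.51496491e+00,  8.53302708e+01,  1.69591089e-04,
        8.72604157e+01, -4.89157487e+00]), 'qd': array([-0.09156826,  0.09069782,  0.00090919,  0.02484483,  0.08283882,
       -0.09273258]), 'joint_efforts': array([ 3.05003399e-03, -5.69399285e+01, -5.00551522e+01, -6.17503974e-05,
        1.45135805e-02,  1.89205230e-05]), 'tool_pos': array([ 234.50006773, -551.68017222,  230.23641122]), 'tcp_rot': array([-1.79894748e+02, -9.17769538e-03,  2.30204243e+01]), 'ft_force': array([0.83438522, 0.03619357, 0.00670468]), 'wrist_torque': array([-0.05239312,  0.04303171,  0.03346137]), 'grip_force': 0.0, 'finger_gap': 85.4265847630497}
scene {'vfov': 50.21011639908795, 'cx': 321.29640052920774, 'cy': 239.72344552373704, 'R': array([[-0.68413714,  0.7291379 ,  0.01772825],
       [ 0.50821572,  0.49400241, -0.70546326],
       [-0.5231378 , -0.47362384, -0.70852474]]), 't': array([ 438.73033759, -136.37349255, 1449.71202971])}
top {'vfov': 48.08241362168641, 'cx': 338.1414409977433, 'cy': 242.64478519743864, 'R': array([[ 0.00720052, -
[... 1110 characters left out ...]
, 0.89)]), ('t', [([183, 206], 0.66), ([315, 221], 0.66), ([427, 235], 0.51)])]
stop_face [('s', [([331, 414], 0.66), ([460, 386], 0.64)]), ('t', [([174, 243], 0.86), ([425, 234], 0.34)])]
stop_grip [('s', [([478, 349], 0.97)]), ('t', [([153, 236], 0.53)])]
box_green [('s', [([369, 286], 0.97)]), ('t', [([292, 272], 0.66)])]
box_blue [('s', [([337, 264], 0.96)]), ('t', [([332, 267], 0.77), ([262, 218], 0.32)])]
box_yellow [('s', []), ('t', [([180, 210], 0.69)])]
mug [('s', [([288, 367], 0.61)]), ('t', [([292, 163], 0.88)])]
soap [('s', [([332, 415], 0.91)]), ('t', [([234, 157], 0.6), ([423, 242], 0.55)])]
cake_tin [('s', [([232, 315], 0.63)]), ('t', [([361, 165], 0.64), ([424, 247], 0.57)])]
```

View pics/scene0.png

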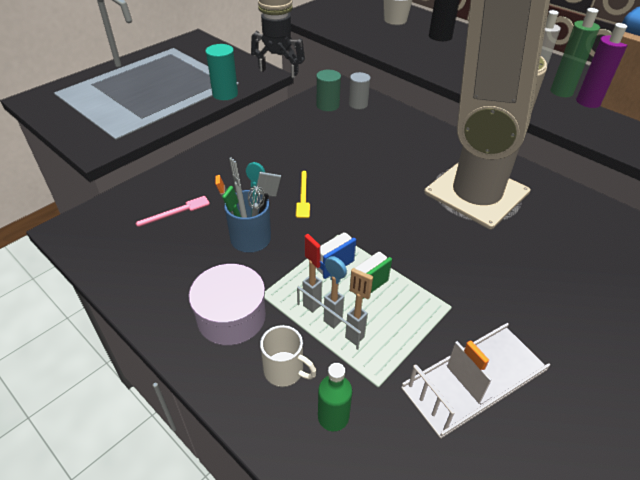

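View pics/top0.png

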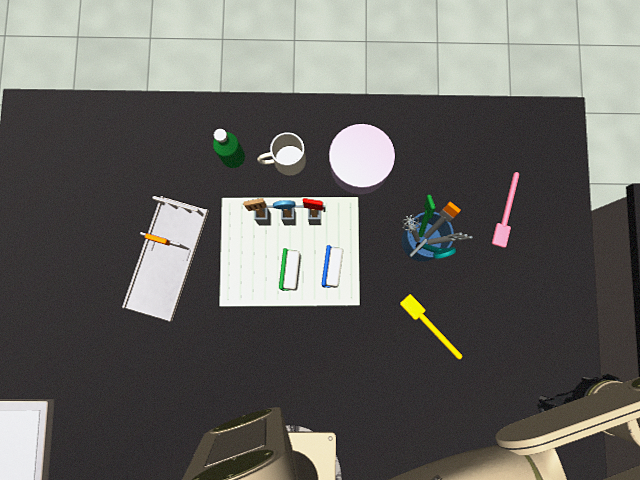

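Two boxes (green at (290,270), blue at (332,266) in top) and all three utensils in cups (turner (257,205), spoon (284,205), spatula (313,204)). The rack is at left with its stop mid-way, and the crock is at (430,240). Yellow and pink look-alikes lie loose on the worktop.

```bash
cat > b.py <<'E'
from h import *
from scipy.optimize import minimize
s=snapshot('scene');t=snapshot('top')
PP={c:camera_params(c) for c in('scene','top')}
def hull(cam,pts):
    q=np.array([proj(cam,p,PP[cam]) for p in pts]); m=np.zeros((480,640),np.uint8)
    cv2.fillConvexPoly(m,cv2.convexHull((q*16).round().astype(np.int32)).reshape(-1,1,2),1,shift=4);return m>0
def cost(p,mk,size,z0):
    x,y,w=p;c,s_=np.cos(np.radians(w)),np.sin(np.radians(w))
    pts=[(x+c*a*size[0]/2-s_*b*size[1]/2,y+s_*a*size[0]/2+c*b*size[1]/2,z0+h) for a in(-1,1) for b in(-1,1) for h in(0,size[2])]
    r=0
    for cam,m in mk.items():
        H=hull(cam,pts); r+=1-(H&m).sum()/max((H|m).sum(),1)
    return r
def fit(mk,size,z0,g):
    best=None
    for w in range(0,180,20):
        r=minimize(cost,[*g,w],args=(mk,size,z0),method='Nelder-Mead',options=dict(initial_simplex=[[g[0],g[1],w],[g[0]+15,g[1],w],[g[0],g[1]+15,w],[g[0],g[1],w+15]]))
        if best is None or r.fun<best.fun: best=r
    return best.x,best.fun
def mk(n):
    o={}
    for c in('scene','top'):
        q=masks_of(c,n)
        if q: o[c]=q[0]['pixels'];print(n,c,round(q[0]['conf'],2),q[0]['at'],q[0]['pixels'].sum())
    return o
M=mk('box_green');print(fit(M,(40,96,78),8,atz('top',(290,270),60)[:2]))
M=mk('box_blue');print(fit(M,(40,96,78),8,atz('top',(332,266),60)[:2]))
M=mk('drainer');
if 'top' in M:
  print(cv2.minAreaRect(np.argwhere(M['top'])[:,::-1].astype(np.float32)))
for n,px in dict(tl=(221,198),tr=(358,198),br=(359,305),bl=(220,306)).items(): print(n,atz('top',px,8))
for n,px in dict(tl=(155,197),tr=(208,210),br=(171,320),bl=(123,307)).items(): print('rack',n,atz('top',px,6), atz('top',px,20))
print('grip',tri([ray('scene',(478,349)),ray('top',(153,236))]),tri([ray('scene',pinpoint('scene','stop_grip')[0]['at']),ray('top',(155,238))]))
M=mk('crock')
for n in('spatula','turner','spoon','rack','stop_grip'): mk(n)
for n in ('top',):
  cv2.imwrite('pics/topz.png',cv2.resize(t[150:330,110:380],None,fx=2.9,fy=2.9,interpolation=cv2.INTER_CUBIC))
  cv2.imwrite('pics/crockz.png',cv2.resize(np.hstack([t[180:280,380:490],cv2.resize(s[145:255,200:300],(110,100))]),None,fx=3.6,fy=3.6,interpolation=cv2.INTER_CUBIC))
E
python3 b.py
```

```text
box_green scene 0.86 [379.1, 267.2] 684
box_green top 0.97 [288.1, 269.3] 724
(array([484.65873643,   1.31817559,  88.40160132]), np.float64(0.7356676759278609))
box_blue scene 0.59 [341.2, 247.0] 898
box_blue top 0.76 [330.6, 266.8] 669
(array([490.71874538, -98.70601533,  82.53721926]), np.float64(0.5685313171349109))
drainer scene 0.58 [363.6, 315.7] 11621
drainer top 0.81 [286.3, 248.8] 12837
((289.2603759765625, 250.76425170898438), (109.56189727783203, 139.4051513671875), 89.53038024902344)
tl [666.2403215  178.06744508   8.        ]
tr [ 670.04105597 -162.39721125    8.        ]
br [ 404.83417287 -165.37794602    8.        ]
bl [399.87598825 170.5468392    8.        ]
rack tl [667.39970851 341.77964293   6.        ] [664.26745233 337.16108942  20.        ]
rack tr [635.959029   209.44094373   6.        ] [633.16158764 206.23167775  20.        ]
rack br [365.57195908 287.15506445   6.        ] [365.65389561 283.11821332  20.        ]
rack bl [395.7560405  403.79540366   6.        ] [395.51654385 398.51643835  20.        ]
grip [550.43031608 299.60441229 133.1574748 ] [545.80235055 296.69992736 130.95409333]
crock scene 0.78 [249.4, 230.1] 1541
crock top 0.91 [425.7, 237.8] 1070
spatula scene 0.74 [312.7, 256.2] 555
spatula top 0.57 [310.9, 207.1] 247
turner scene 0.88 [361.3, 286.8] 671
turner top 0.7 [256.8, 205.3] 228
spoon scene 0.68 [332.6, 271.5] 498
spoon top 0.67 [285.3, 209.3] 237
rack scene 0.64 [287.5, 357.4] 2406
rack top 0.76 [166.2, 257.6] 6224
stop_grip scene 0.6 [470.3, 367.6] 1681
stop_grip top 0.83 [161.3, 242.0] 325
```

View pics/topz.png

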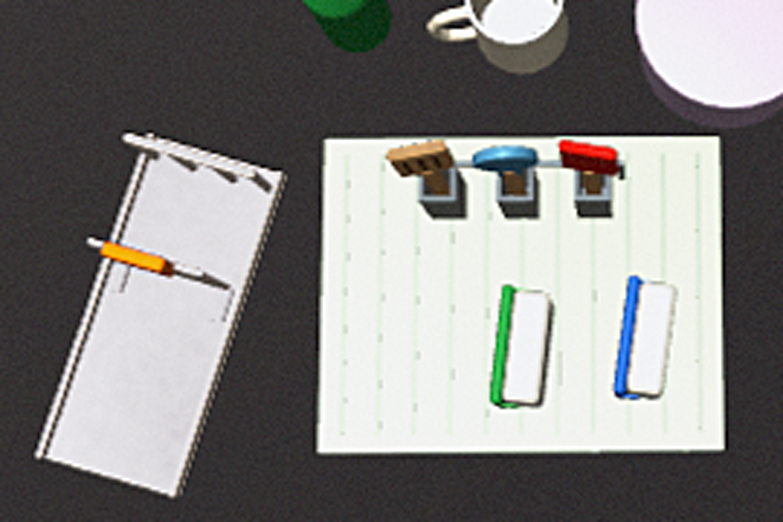

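View pics/crockz.png

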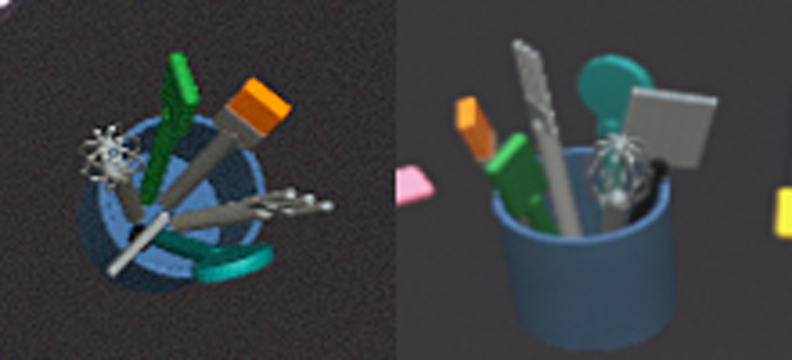

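```bash
cat > pl.py <<'E'
# usage: plan.py x,y,z,yaw ... : chain from stored commanded pose (tool down), prints dp/angular for each call
import sys,json,os
from h import *
def plan(ts):
    c=json.load(open('cmd.json')) if os.path.exists('cmd.json') else [234.665,-552.211,231.292,23.02]
    for t in ts:
        R0=Ro.from_euler('xyz',[180,0,c[3]],degrees=True)
        dp=R0.inv().apply(np.array(t[:3])-c[:3])/200
        n=np.linalg.norm(dp)*200/62.5; a=-(t[3]-c[3])/180
        print('->',[round(float(v),1) for v in t],'dp',dp.round(3).tolist(),'az',round(a,4),'rows>=',round(max(n,abs(t[3]-c[3])/10.7),1))
        c=list(t)
    json.dump([float(v) for v in c],open('cmd.json','w'))
if __name__=='__main__': plan([list(map(float,a.split(','))) for a in sys.argv[1:]])
E
python3 pl.py 400,-100,340,75.5 530,290,340,75.5
```

```text
-> [400.0, -100.0, 340.0, 75.5] dp [1.645, -1.758, -0.544] az -0.2916 rows>= 7.9
-> [530.0, 290.0, 340.0, 75.5] dp [2.051, 0.141, 0.0] az -0.0 rows>= 6.6
```

```bash
rm cmd.json
python3 - <<'E'
s=open('pl.py').read()
s=s.replace("    for t in ts:\n","""    q=[]
    for t in ts:
        p=np.array(q[-1] if q else c); d=np.array(t)-p
        R=Ro.from_euler('xyz',[180,0,p[3]],degrees=True)
        k=int(np.ceil(max(abs(d[:3]).max()/165,np.linalg.norm(d[:3])/450,abs(d[3])/80,.01)))
        while True:
            ok=all(abs(Ro.from_euler('xyz',[180,0,p[3]+d[3]*i/k],degrees=True).inv().apply(d[:3]/k)).max()<=200 for i in range(k))
            if ok: break
            k+=1
        q+=[list(p+d*(i+1)/k) for i in range(k)]
    for t in q:
""")
open('pl.py','w').write(s)
E
python3 pl.py 400,-100,340,75.5 530,290,340,75.5
```

```text
-> [289.8, -401.5, 267.5, 40.5] dp [0.548, -0.586, -0.181] az -0.0972 rows>= 2.6
-> [344.9, -250.7, 303.8, 58.0] dp [0.699, -0.394, -0.181] az -0.0972 rows>= 2.6
-> [400.0, -100.0, 340.0, 75.5] dp [0.785, -0.166, -0.181] az -0.0972 rows>= 2.6
-> [443.3, 30.0, 340.0, 75.5] dp [0.684, 0.047, 0.0] az -0.0 rows>= 2.2
-> [486.7, 160.0, 340.0, 75.5] dp [0.684, 0.047, 0.0] az -0.0 rows>= 2.2
-> [530.0, 290.0, 340.0, 75.5] dp [0.684, 0.047, 0.0] az -0.0 rows>= 2.2
```

```bash
rm cmd.json
python3 - <<'E'
s=open('pl.py').read()
s=s.replace("abs(d[:3]).max()/165,np.linalg.norm(d[:3])/450,abs(d[3])/80,.01","np.linalg.norm(d[:3])/430,abs(d[3])/80,.01")
s=s.replace("/180\n","/180\n        dp=dp.round(3);a=round(a,4)\n").replace("        c=list(t)","        c=[*(np.array(c[:3])+R0.apply(dp*200)),c[3]-a*180]")
open('pl.py','w').write(s)
E
python3 pl.py 400,-100,340,75.5 530,290,340,75.5
```

```text
-> [289.8, -401.5, 267.5, 40.5] dp [0.548, -0.586, -0.181] az -0.0972 rows>= 2.6
-> [344.9, -250.7, 303.8, 58.0] dp [0.699, -0.394, -0.181] az -0.0972 rows>= 2.6
-> [400.0, -100.0, 340.0, 75.5] dp [0.786, -0.165, -0.182] az -0.0972 rows>= 2.6
-> [443.3, 30.0, 340.0, 75.5] dp [0.683, 0.047, 0.0] az 0.0 rows>= 2.2
-> [486.7, 160.0, 340.0, 75.5] dp [0.684, 0.047, 0.0] az 0.0 rows>= 2.2
-> [530.0, 290.0, 340.0, 75.5] dp [0.683, 0.047, 0.0] az 0.0 rows>= 2.2
```

Request:
step_arm(targets=[{"dp": [0.548,-0.586,-0.181],"angular": [0,0,-0.0972],"fingers": 0},{"dp": [0.548,-0.586,-0.181],"angular": [0,0,-0.0972],"fingers": 0},{"dp": [0.548,-0.586,-0.181],"angular": [0,0,-0.0972],"fingers": 0},{"dp": [0.548,-0.586,-0.181],"angular": [0,0,-0.0972],"fingers": 0},{"dp": [0.548,-0.586,-0.181],"angular": [0,0,-0.0972],"fingers": 0},{"dp": [0.548,-0.586,-0.181],"angular": [0,0,-0.0972],"fingers": 0},{"dp": [0.548,-0.586,-0.181],"angular": [0,0,-0.0972],"fingers": 0},{"dp": [0.548,-0.586,-0.181],"angular": [0,0,-0.0972],"fingers": 0}])

```text
time: 4.25
tool_pos: [289.4, -401.8, 267.1]
tcp_rot: [-180.0, -0.0, 40.5]
ft_force: [0.4, -0.3, 0.4]
finger_gap: 85.2
grip_force: 0.0
```

Request:
step_arm(targets=[{"dp": [0.699,-0.394,-0.181],"angular": [0,0,-0.0972],"fingers": 0},{"dp": [0.699,-0.394,-0.181],"angular": [0,0,-0.0972],"fingers": 0},{"dp": [0.699,-0.394,-0.181],"angular": [0,0,-0.0972],"fingers": 0},{"dp": [0.699,-0.394,-0.181],"angular": [0,0,-0.0972],"fingers": 0},{"dp": [0.699,-0.394,-0.181],"angular": [0,0,-0.0972],"fingers": 0},{"dp": [0.699,-0.394,-0.181],"angular": [0,0,-0.0972],"fingers": 0},{"dp": [0.699,-0.394,-0.181],"angular": [0,0,-0.0972],"fingers": 0},{"dp": [0.699,-0.394,-0.181],"angular": [0,0,-0.0972],"fingers": 0}])

```text
time: 5.25
tool_pos: [344.5, -251.2, 303.4]
tcp_rot: [-180.0, -0.0, 57.9]
ft_force: [-0.2, 0.5, -0.6]
finger_gap: 85.3
grip_force: 0.0
```

Request:
step_arm(targets=[{"dp": [0.786,-0.165,-0.182],"angular": [0,0,-0.0972],"fingers": 0},{"dp": [0.786,-0.165,-0.182],"angular": [0,0,-0.0972],"fingers": 0},{"dp": [0.786,-0.165,-0.182],"angular": [0,0,-0.0972],"fingers": 0},{"dp": [0.786,-0.165,-0.182],"angular": [0,0,-0.0972],"fingers": 0},{"dp": [0.786,-0.165,-0.182],"angular": [0,0,-0.0972],"fingers": 0},{"dp": [0.786,-0.165,-0.182],"angular": [0,0,-0.0972],"fingers": 0},{"dp": [0.786,-0.165,-0.182],"angular": [0,0,-0.0972],"fingers": 0},{"dp": [0.786,-0.165,-0.182],"angular": [0,0,-0.0972],"fingers": 0}])

```text
time: 6.25
tool_pos: [399.9, -100.5, 339.9]
tcp_rot: [-180.0, -0.0, 75.4]
ft_force: [0.1, -1.1, 1.4]
finger_gap: 85.5
grip_force: 0.0
```

```bash
cat > look.py <<'E'
import sys
from h import *
P=camera_params('wrist');im=snapshot('wrist');s=sense()
print('tcp',np.round(s['tool_pos'],1),np.round(s['tcp_rot'],1),'t',round(s['time'],1),'cam',np.round(-np.array(P['R']).T@P['t'],0),'vfov',P['vfov'],'F',np.round(s['ft_force'],1))
cv2.imwrite('pics/%s.png'%sys.argv[1],im)
import pickle; pickle.dump(P,open('P.pkl','wb'))
for n in sys.argv[2:]:
    for q in pinpoint('wrist',n)[:2]: print(n,np.round(q['at'],1),round(q['conf'],2))
E
python3 look.py w1 box_green box_blue spatula spoon turner crock drainer
```

```text
tcp [ 399.9 -100.4  340. ] [-180.     0.    75.5] t 6.3 cam [420. -23. 482.] vfov 65.70646984690485 F [0.3 0.9 0.3]
box_green [370.1  93.2] 0.98
box_blue [394.6 168.6] 0.76
spatula [467.8 298.9] 0.33
spatula [367.8  94. ] 0.27
crock [466.2 299.5] 0.96
drainer [406.3  80.6] 0.67
drainer [472.3 304.6] 0.51
```

View pics/w1.png

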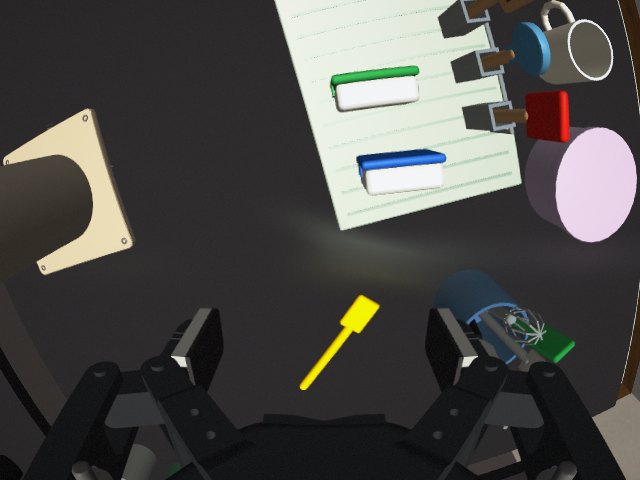

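Run:
```python
from h import *
import pickle;P=pickle.load(open('P.pkl','rb'))
for n,a,b in [('green',(331,77),(419,66.5)),('blue',(358,158),(446,151))]:
    A=atz('wrist',a,84,P)[:2];B=atz('wrist',b,84,P)[:2];d=B-A;L=np.hypot(*d);u=d/L
    nrm=np.array([-u[1],u[0]]); m=(A+B)/2
    print(n,'len',L.round(1),'yaw lid',np.degrees(np.arctan2(nrm[1],nrm[0])).round(1),'lidmid',m.round(1),'centre',(m-20*nrm).round(1))
print(atz('wrist',(370.1,93.2),8,P),atz('wrist',(394.6,168.6),8,P))
for z in (0,115): print('crock',atz('wrist',(466.2,299.5),z,P))
t=snapshot('top')
for n in('box_green','box_blue','crock','rack_end','stop_face','stop_grip'):
    q=pinpoint('top',n)[0]; z=dict(crock=0,rack_end=6,stop_face=6,stop_grip=127).get(n,8); print(n,q['at'],atz('top',q['at'],z).round(1))
hsv=cv2.cvtColor(t,cv2.COLOR_BGR2HSV)
for n,lo,hi in(('green',45,75),('blue',105,125),('orange',10,20)):
    m=cv2.inRange(hsv,(lo,120,80),(hi,255,255)); m[:,:130]=0;m[:225]=0 if n!='orange' else m[:225]; m[:,360:]=0;m[310:]=0
    pts=np.argwhere(m>0)[:,::-1].astype(np.float32)
    r=cv2.minAreaRect(pts);bp=cv2.boxPoints(r);print(n,len(pts),r); print([atz('top',p,127 if n=='orange' else 86)[:2].round(1).tolist() for p in bp])
```

```text
green len 95.4 yaw lid 84.8 lidmid [487.8  20.3] centre [4.86e+02 4.00e-01]
blue len 98.6 yaw lid 81.8 lidmid [495.3 -73.9] centre [492.4 -93.7]
[486.62253301   2.09862142   8.        ] [494.68139512 -99.57807762   8.        ]
crock [ 5.67905974e+02 -3.20073393e+02  5.68434189e-14]
crock [ 532.5902776  -249.26194904  115.        ]
box_green [291.4, 270.3] [487.8   0.    8. ]Traceback (most recent call last):
  File "<stdin>", line 11, in <module>
IndexError: list index out of range
```

Request:
step_arm(targets=[{"dp": [0.683,0.047,0],"fingers": 0},{"dp": [0.683,0.047,0],"fingers": 0},{"dp": [0.683,0.047,0],"fingers": 0},{"dp": [0.683,0.047,0],"fingers": 0},{"dp": [0.683,0.047,0],"fingers": 0},{"dp": [0.683,0.047,0],"fingers": 0},{"dp": [0.683,0.047,0],"fingers": 0},{"dp": [0.683,0.047,0],"fingers": 0}])

```text
validation failed for argument at $.ta...
```

Request:
step_arm(targets=[{"dp": [0.684,0.047,0],"fingers": 0},{"dp": [0.684,0.047,0],"fingers": 0},{"dp": [0.684,0.047,0],"fingers": 0},{"dp": [0.684,0.047,0],"fingers": 0},{"dp": [0.684,0.047,0],"fingers": 0},{"dp": [0.684,0.047,0],"fingers": 0},{"dp": [0.684,0.047,0],"fingers": 0},{"dp": [0.684,0.047,0],"fingers": 0}])

```text
validation failed for argument at $.ta...
```

```bash
python3 look.py w2 stop_grip stop_face rack_end rack
python3 - <<'E'
from h import *
import json;json.dump([486.7,160,340,75.5],open('cmd.json','w'))
im=cv2.imread('pics/w2.png');hsv=cv2.cvtColor(im,cv2.COLOR_BGR2HSV);m=cv2.inRange(hsv,(8,150,120),(22,255,255))
n,l,st,c=cv2.connectedComponentsWithStats(m)
print([(st[i].tolist(),c[i].round(1)) for i in range(1,n) if st[i][4]>60])
E
```

```text
tcp [400.1 -99.9 340.1] [180.    0.   75.5] t 6.8 cam [420. -23. 482.] vfov 65.70646984690485 F [ 0.4 -0.2  0.2]
rack [465.1 302.9] 0.18
[]
```

View pics/w2.png

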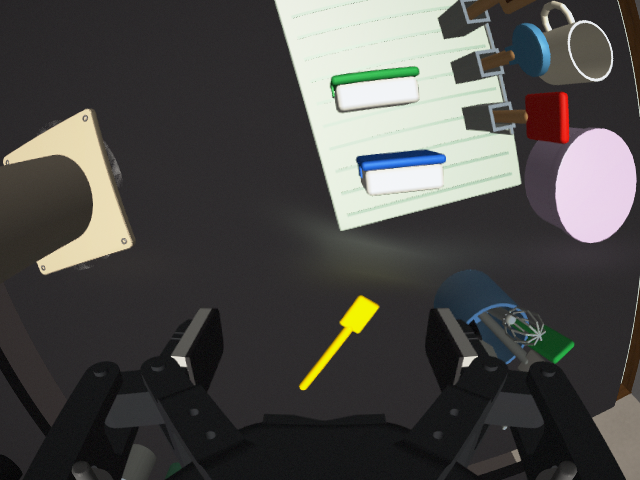

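Request:
step_arm(targets=[{"dp": [0.683,0.047,0],"angular": [0,0,0],"fingers": 0},{"dp": [0.683,0.047,0],"angular": [0,0,0],"fingers": 0},{"dp": [0.683,0.047,0],"angular": [0,0,0],"fingers": 0},{"dp": [0.683,0.047,0],"angular": [0,0,0],"fingers": 0},{"dp": [0.683,0.047,0],"angular": [0,0,0],"fingers": 0},{"dp": [0.683,0.047,0],"angular": [0,0,0],"fingers": 0},{"dp": [0.683,0.047,0],"angular": [0,0,0],"fingers": 0},{"dp": [0.683,0.047,0],"angular": [0,0,0],"fingers": 0}])

```text
time: 8.05
tool_pos: [443.3, 29.5, 340.2]
tcp_rot: [180.0, -0.0, 75.5]
ft_force: [-0.5, -0.0, -0.0]
finger_gap: 85.7
grip_force: 0.0
```

Request:
step_arm(targets=[{"dp": [0.684,0.047,0],"angular": [0,0,0],"fingers": 0},{"dp": [0.684,0.047,0],"angular": [0,0,0],"fingers": 0},{"dp": [0.684,0.047,0],"angular": [0,0,0],"fingers": 0},{"dp": [0.684,0.047,0],"angular": [0,0,0],"fingers": 0},{"dp": [0.684,0.047,0],"angular": [0,0,0],"fingers": 0},{"dp": [0.684,0.047,0],"angular": [0,0,0],"fingers": 0},{"dp": [0.684,0.047,0],"angular": [0,0,0],"fingers": 0},{"dp": [0.684,0.047,0],"angular": [0,0,0],"fingers": 0}])

```text
time: 9.05
tool_pos: [486.7, 159.6, 340.3]
tcp_rot: [180.0, -0.0, 75.5]
ft_force: [0.3, 0.9, -0.1]
finger_gap: 85.3
grip_force: 0.0
```

```bash
python3 look.py w3 stop_grip stop_face rack_end rack
cat > org.py <<'E'
from h import *
import pickle,sys;P=pickle.load(open('P.pkl','rb'))
im=cv2.imread('pics/%s.png'%sys.argv[1]);hsv=cv2.cvtColor(im,cv2.COLOR_BGR2HSV);m=cv2.inRange(hsv,(8,150,120),(22,255,255))
n,l,st,c=cv2.connectedComponentsWithStats(m)
for i in range(1,n):
    if st[i][4]>60:
        r=cv2.minAreaRect(np.argwhere(l==i)[:,::-1].astype(np.float32));print(st[i].tolist(),c[i].round(1))
        print([(p.round().tolist(),atz('wrist',p,127,P)[:2].round(1).tolist()) for p in cv2.boxPoints(r)])
E
python3 org.py w3
```

```text
tcp [486.7 159.7 340.2] [180.   -0.   75.5] t 9.1 cam [507. 237. 482.] vfov 65.70646984690485 F [0.7 1.  0.2]
stop_grip [350.7  51.9] 0.69
stop_face [348.8  68.8] 0.77
rack_end [415.5  73.8] 0.77
rack [318.5  67.2] 0.65
[343, 28, 13, 51, 605] [348.8  52.8]
[([343.0, 28.0], [548.2, 324.2]), ([355.0, 28.0], [559.2, 321.6]), ([355.0, 78.0], [546.6, 273.4]), ([343.0, 78.0], [535.7, 276.0])]
```

View pics/w3.png

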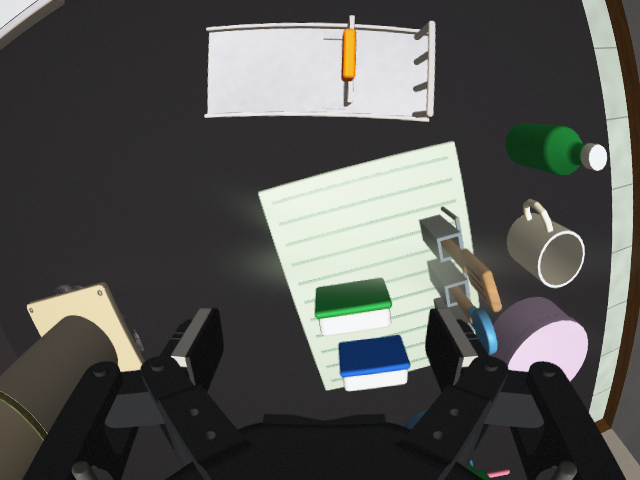

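```bash
python3 pl.py 547.4,298.8,200,75.4 547.4,298.8,100,75.4
python3 - <<'E'
from h import *
import pickle;P=pickle.load(open('P.pkl','rb'))
e=atz('wrist',(415.5,73.8),6,P)[:2];s=atz('wrist',(348.8,68.8),6,P)[:2]
u=np.array([np.cos(np.radians(-14.6)),np.sin(np.radians(-14.6))]);g=np.array([547.4,298.8])
print(e,s,(e-g)@u,(s-g)@u,np.cross(u,e-g),[(n,(atz('wrist',p,z,P)[:2]-g)@u,np.cross(u,atz('wrist',p,z,P)[:2]-g)) for n,p,z in [('c1',(433,121),0,),('c2',(434,22),80),('b1',(207,117),6),('b2',(209,29),6)]])
E
```

```text
-> [547.4, 298.8, 200.0, 75.4] dp [0.748, 0.12, 0.7] az 0.0006 rows>= 3.3
-> [547.4, 298.8, 100.0, 75.4] dp [-0.0, 0.0, 0.5] az -0.0 rows>= 1.6
[637.95493784 275.28296548] [555.65866439 299.24600024] 93.55876758251158 7.879562271836528 0.06847509558093279 [('c1', np.float64(119.87144254672417), array(-60.60848003)), ('c2', np.float64(96.93162777346532), array(51.44357731)), ('b1', np.float64(-175.09295513781234), array(-54.90105456)), ('b2', np.float64(-172.0803447857244), array(64.34293108))]<stdin>:5: DeprecationWarning: Arrays of 2-dimensional vectors are deprecated. Use arrays of 3-dimensional vectors instead. (deprecated in NumPy 2.0)
```

Request:
step_arm(targets=[{"dp": [0.748,0.12,0.7],"angular": [0,0,0.0006],"fingers": 0},{"dp": [0.748,0.12,0.7],"angular": [0,0,0.0006],"fingers": 0},{"dp": [0.748,0.12,0.7],"angular": [0,0,0.0006],"fingers": 0},{"dp": [0.748,0.12,0.7],"angular": [0,0,0.0006],"fingers": 0},{"dp": [0.748,0.12,0.7],"angular": [0,0,0.0006],"fingers": 0},{"dp": [0.748,0.12,0.7],"angular": [0,0,0.0006],"fingers": 0},{"dp": [0.748,0.12,0.7],"angular": [0,0,0.0006],"fingers": 0},{"dp": [0.748,0.12,0.7],"angular": [0,0,0.0006],"fingers": 0}])

```text
time: 10.3
tool_pos: [548.0, 298.4, 201.8]
tcp_rot: [179.9, -0.1, 75.3]
ft_force: [1.2, -0.9, 0.4]
finger_gap: 85.5
grip_force: 0.0
```

Request:
step_arm(targets=[{"dp": [0,0,0.15],"angular": [0,0,0],"fingers": 0},{"dp": [0,0,0.3],"angular": [0,0,0],"fingers": 0},{"dp": [0,0,0.42],"angular": [0,0,0],"fingers": 0},{"dp": [0,0,0.5],"angular": [0,0,0],"fingers": 0},{"dp": [0,0,0.5],"angular": [0,0,0],"fingers": 0.5},{"dp": [0,0,0.5],"angular": [0,0,0],"fingers": 1},{"dp": [0,0,0.5],"angular": [0,0,0],"fingers": 1},{"dp": [0,0,0.5],"angular": [0,0,0],"fingers": 1}], newtons=20)

```text
time: 11.3
tool_pos: [547.8, 299.2, 101.1]
tcp_rot: [179.9, -0.1, 75.4]
ft_force: [-4.3, 1.4, 4.0]
finger_gap: 12.6
grip_force: 3.4
```

Request:
step_arm(targets=[{"dp": [0,0,0],"angular": [0,0,0],"fingers": 1},{"dp": [0,0,0],"angular": [0,0,0],"fingers": 1},{"dp": [0,0,0],"angular": [0,0,0],"fingers": 1},{"dp": [0,0,0],"angular": [0,0,0],"fingers": 1},{"dp": [0,0,0],"angular": [0,0,0],"fingers": 1},{"dp": [0,0,0],"angular": [0,0,0],"fingers": 1},{"dp": [0,0,0],"angular": [0,0,0],"fingers": 1},{"dp": [0,0,0],"angular": [0,0,0],"fingers": 1}])

```text
time: 12.3
tool_pos: [547.9, 299.2, 101.1]
tcp_rot: [179.9, -0.1, 75.4]
ft_force: [-1.2, -0.3, 6.4]
finger_gap: 11.6
grip_force: 23.8
```

Gripped (11.6 mm). Draw back 100 mm, release, rise.

Request:
step_arm(targets=[{"dp": [0,-0.07,0],"angular": [0,0,0],"fingers": 1},{"dp": [0,-0.14,0],"angular": [0,0,0],"fingers": 1},{"dp": [0,-0.21,0],"angular": [0,0,0],"fingers": 1},{"dp": [0,-0.28,0],"angular": [0,0,0],"fingers": 1},{"dp": [0,-0.35,0],"angular": [0,0,0],"fingers": 1},{"dp": [0,-0.42,0],"angular": [0,0,0],"fingers": 1},{"dp": [0,-0.5,0],"angular": [0,0,0],"fingers": 1},{"dp": [0,-0.5,0],"angular": [0,0,0],"fingers": 1}])

```text
time: 13.3
tool_pos: [449.3, 327.0, 101.1]
tcp_rot: [180.0, -0.3, 75.5]
ft_force: [1.1, 11.1, 2.7]
finger_gap: 12.0
grip_force: 24.5
```

Request:
step_arm(targets=[{"dp": [0,0,0],"angular": [0,0,0],"fingers": 0.3},{"dp": [0,0,0],"angular": [0,0,0],"fingers": 0.3},{"dp": [0,0,0],"angular": [0,0,0],"fingers": 0.3},{"dp": [0,0,-0.1],"angular": [0,0,0],"fingers": 0.3},{"dp": [0,0,-0.35],"angular": [0,0,0],"fingers": 0},{"dp": [0,0,-0.6],"angular": [0,0,0],"fingers": 0},{"dp": [0,0,-0.75],"angular": [0,0,0],"fingers": 0},{"dp": [0,0,-0.75],"angular": [0,0,0],"fingers": 0}])

```text
time: 14.3
tool_pos: [452.4, 325.0, 255.4]
tcp_rot: [179.7, -0.3, 75.4]
ft_force: [0.3, -0.2, 0.4]
finger_gap: 85.8
grip_force: 0.0
```

```bash
python3 look.py w4 stop_grip rack_end; python3 org.py w4
python3 - <<'E'
import json
from h import *
u=np.array([np.cos(np.radians(-14.6)),np.sin(np.radians(-14.6))]);g=np.array([547.4,298.8])
p=g-100*u
json.dump([p[0],p[1],250,75.4],open('cmd.json','w'))
end=g+95*u
for n,d in(('b1',45),('b2',112)): print(n,end-d*u)
E
python3 pl.py 487,0.5,250,-5.2
```

```text
tcp [451.5 324.5 252.8] [179.8  -0.2  75.4] t 14.3 cam [471. 402. 398.] vfov 65.70646984690485 F [-0.4  0.3 -1.3]
stop_grip [320. 228.] 0.8
rack_end [485.1 203.8] 0.78
rack_end [403.5 414.3] 0.32
[312, 192, 15, 39, 517] [318.8 210.5]
[([312.0, 192.0], [452.5, 357.0]), ([326.0, 192.0], [462.5, 354.4]), ([326.0, 230.0], [455.2, 326.1]), ([312.0, 230.0], [444.9, 328.8])]
[311, 235, 14, 25, 252] [316.8 249.5]
[([311.0, 235.0], [443.2, 325.2]), ([324.0, 235.0], [452.7, 322.7]), ([324.0, 259.0], [447.8, 303.8]), ([311.0, 259.0], [438.0, 306.4])]
b1 [595.78545852 286.19653209]
b2 [530.9489441  303.08517909]
-> [468.8, 162.3, 250.0, 35.1] dp [-0.76, 0.292, 0.0] az 0.2239 rows>= 3.8
-> [487.0, 0.5, 250.0, -5.2] dp [-0.391, 0.714, 0.0] az 0.2239 rows>= 3.8
```

```bash
python3 - <<'E'
from h import *
import pickle;P=pickle.load(open('P.pkl','rb'))
e=atz('wrist',(485.1,203.8),6,P)[:2];u=np.array([np.cos(np.radians(-14.6)),np.sin(np.radians(-14.6))]);g=np.array([547.4,298.8])
print(e,(e-g)@u)
E
python3 pl.py 487,0.5,130,-5.2 487,0.5,41,-5.2 487,0.5,160,-5.2 540,200,160,75.4 595.5,286.3,130,75.4 595.5,286.3,41,75.4
```

```text
[633.18063573 276.92434282] 88.52489071005401
-> [487.0, 0.5, 130.0, -5.2] dp [0.0, -0.001, 0.6] az -0.0 rows>= 1.9
-> [487.0, 0.5, 41.0, -5.2] dp [0.0, 0.0, 0.445] az -0.0 rows>= 1.4
-> [487.0, 0.5, 160.0, -5.2] dp [0.0, 0.0, -0.595] az -0.0 rows>= 1.9
-> [513.5, 100.2, 160.0, 35.1] dp [0.087, -0.508, 0.0] az -0.2239 rows>= 3.8
-> [540.0, 200.0, 160.0, 75.4] dp [0.395, -0.332, 0.0] az -0.2239 rows>= 3.8
-> [595.5, 286.3, 130.0, 75.4] dp [0.488, 0.16, 0.15] az -0.0 rows>= 1.7
-> [595.5, 286.3, 41.0, 75.4] dp [-0.0, -0.0, 0.445] az -0.0 rows>= 1.4
```

Request:
step_arm(targets=[{"dp": [-0.76,0.292,0],"angular": [0,0,0.2239],"fingers": 0},{"dp": [-0.76,0.292,0],"angular": [0,0,0.2239],"fingers": 0},{"dp": [-0.76,0.292,0],"angular": [0,0,0.2239],"fingers": 0},{"dp": [-0.76,0.292,0],"angular": [0,0,0.2239],"fingers": 0},{"dp": [-0.76,0.292,0],"angular": [0,0,0.2239],"fingers": 0},{"dp": [-0.76,0.292,0],"angular": [0,0,0.2239],"fingers": 0},{"dp": [-0.76,0.292,0],"angular": [0,0,0.2239],"fingers": 0},{"dp": [-0.76,0.292,0],"angular": [0,0,0.2239],"fingers": 0}])

```text
time: 15.45
tool_pos: [468.7, 162.7, 250.0]
tcp_rot: [-180.0, 0.0, 35.2]
ft_force: [0.6, 0.2, -0.1]
finger_gap: 85.7
grip_force: 0.0
```

Request:
step_arm(targets=[{"dp": [-0.391,0.714,0],"angular": [0,0,0.2239],"fingers": 0},{"dp": [-0.391,0.714,0],"angular": [0,0,0.2239],"fingers": 0},{"dp": [-0.391,0.714,0],"angular": [0,0,0.2239],"fingers": 0},{"dp": [-0.391,0.714,0],"angular": [0,0,0.2239],"fingers": 0},{"dp": [-0.391,0.714,0],"angular": [0,0,0.2239],"fingers": 0},{"dp": [-0.391,0.714,0],"angular": [0,0,0.2239],"fingers": 0},{"dp": [-0.391,0.714,0],"angular": [0,0,0.2239],"fingers": 0},{"dp": [-0.391,0.714,0],"angular": [0,0,0.2239],"fingers": 0}])

```text
time: 16.45
tool_pos: [486.9, 0.9, 250.1]
tcp_rot: [-180.0, -0.0, -5.1]
ft_force: [-0.5, -0.1, 1.3]
finger_gap: 85.1
grip_force: 0.0
```

```bash
echo '[487,0.5,160,-5.2]' > cmd.json; python3 pl.py 540,200,160,75.4 590.7,287.5,130,75.4 590.7,287.5,40,75.4 590.7,287.5,200,75.4 492.5,-94.5,200,-8
```

```text
-> [513.5, 100.2, 160.0, 35.1] dp [0.087, -0.509, -0.0] az -0.2239 rows>= 3.8
-> [540.0, 200.0, 160.0, 75.4] dp [0.395, -0.332, -0.0] az -0.2239 rows>= 3.8
-> [590.7, 287.5, 130.0, 75.4] dp [0.487, 0.135, 0.15] az 0.0 rows>= 1.7
-> [590.7, 287.5, 40.0, 75.4] dp [-0.0, 0.0, 0.45] az 0.0 rows>= 1.4
-> [590.7, 287.5, 200.0, 75.4] dp [-0.0, 0.0, -0.8] az 0.0 rows>= 2.6
-> [541.6, 96.5, 200.0, 33.7] dp [-0.986, 0.003, 0.0] az 0.2317 rows>= 3.9
-> [492.5, -94.5, 200.0, -8.0] dp [-0.734, 0.659, 0.0] az 0.2317 rows>= 3.9
```

Request:
step_arm(targets=[{"dp": [0,-0.001,0.2],"angular": [0,0,0],"fingers": 0},{"dp": [0,-0.001,0.4],"angular": [0,0,0],"fingers": 0},{"dp": [0,-0.001,0.6],"angular": [0,0,0],"fingers": 0},{"dp": [0,-0.001,0.75],"angular": [0,0,0],"fingers": 0},{"dp": [0,-0.001,0.88],"angular": [0,0,0],"fingers": 0},{"dp": [0,-0.001,0.98],"angular": [0,0,0],"fingers": 0},{"dp": [0,-0.001,1.0],"angular": [0,0,0],"fingers": 0},{"dp": [0,-0.001,1.0],"angular": [0,0,0],"fingers": 0}])

```text
time: 17.45
tool_pos: [487.1, 0.8, 50.5]
tcp_rot: [180.0, -0.0, -5.2]
ft_force: [0.1, 0.0, 0.6]
finger_gap: 85.3
grip_force: 0.0
```

Request:
step_arm(targets=[{"dp": [0,0,0.045],"angular": [0,0,0],"fingers": 0},{"dp": [0,0,0.045],"angular": [0,0,0],"fingers": 0.3},{"dp": [0,0,0.045],"angular": [0,0,0],"fingers": 0.6},{"dp": [0,0,0.045],"angular": [0,0,0],"fingers": 1},{"dp": [0,0,0.045],"angular": [0,0,0],"fingers": 1},{"dp": [0,0,0.045],"angular": [0,0,0],"fingers": 1},{"dp": [0,0,0.045],"angular": [0,0,0],"fingers": 1},{"dp": [0,0,0.045],"angular": [0,0,0],"fingers": 1}], newtons=25)

```text
time: 18.45
tool_pos: [487.3, 0.6, 41.5]
tcp_rot: [180.0, -0.0, -5.2]
ft_force: [-0.3, -0.5, 5.5]
finger_gap: 39.5
grip_force: 27.3
```

Request:
step_arm(targets=[{"dp": [0,0,-0.05],"angular": [0,0,0],"fingers": 1},{"dp": [0,0,-0.15],"angular": [0,0,0],"fingers": 1},{"dp": [0,0,-0.3],"angular": [0,0,0],"fingers": 1},{"dp": [0,0,-0.45],"angular": [0,0,0],"fingers": 1},{"dp": [0,0,-0.595],"angular": [0,0,0],"fingers": 1},{"dp": [0,0,-0.595],"angular": [0,0,0],"fingers": 1},{"dp": [0,0,-0.595],"angular": [0,0,0],"fingers": 1},{"dp": [0,0,-0.595],"angular": [0,0,0],"fingers": 1}])

```text
time: 19.45
tool_pos: [485.8, 0.8, 158.4]
tcp_rot: [-180.0, 0.2, -5.2]
ft_force: [-0.7, -0.4, -1.0]
finger_gap: 39.8
grip_force: 26.6
```

Request:
step_arm(targets=[{"dp": [0.087,-0.509,0],"angular": [0,0,-0.2239],"fingers": 1},{"dp": [0.087,-0.509,0],"angular": [0,0,-0.2239],"fingers": 1},{"dp": [0.087,-0.509,0],"angular": [0,0,-0.2239],"fingers": 1},{"dp": [0.087,-0.509,0],"angular": [0,0,-0.2239],"fingers": 1},{"dp": [0.087,-0.509,0],"angular": [0,0,-0.2239],"fingers": 1},{"dp": [0.087,-0.509,0],"angular": [0,0,-0.2239],"fingers": 1},{"dp": [0.087,-0.509,0],"angular": [0,0,-0.2239],"fingers": 1},{"dp": [0.087,-0.509,0],"angular": [0,0,-0.2239],"fingers": 1}])

```text
time: 20.45
tool_pos: [513.5, 100.4, 160.1]
tcp_rot: [180.0, -0.0, 35.0]
ft_force: [-0.1, -0.1, -1.4]
finger_gap: 39.7
grip_force: 26.6
```

Request:
step_arm(targets=[{"dp": [0.395,-0.332,0],"angular": [0,0,-0.2239],"fingers": 1},{"dp": [0.395,-0.332,0],"angular": [0,0,-0.2239],"fingers": 1},{"dp": [0.395,-0.332,0],"angular": [0,0,-0.2239],"fingers": 1},{"dp": [0.395,-0.332,0],"angular": [0,0,-0.2239],"fingers": 1},{"dp": [0.395,-0.332,0],"angular": [0,0,-0.2239],"fingers": 1},{"dp": [0.395,-0.332,0],"angular": [0,0,-0.2239],"fingers": 1},{"dp": [0.395,-0.332,0],"angular": [0,0,-0.2239],"fingers": 1},{"dp": [0.395,-0.332,0],"angular": [0,0,-0.2239],"fingers": 1}])

```text
time: 21.45
tool_pos: [540.0, 200.1, 160.2]
tcp_rot: [180.0, -0.0, 75.3]
ft_force: [0.5, -0.4, -0.9]
finger_gap: 39.5
grip_force: 26.6
```

Request:
step_arm(targets=[{"dp": [0.487,0.135,0],"angular": [0,0,0],"fingers": 1},{"dp": [0.487,0.135,0],"angular": [0,0,0],"fingers": 1},{"dp": [0.487,0.135,0.1],"angular": [0,0,0],"fingers": 1},{"dp": [0.487,0.135,0.15],"angular": [0,0,0],"fingers": 1},{"dp": [0.487,0.135,0.15],"angular": [0,0,0],"fingers": 1},{"dp": [0.487,0.135,0.15],"angular": [0,0,0],"fingers": 1},{"dp": [0.487,0.135,0.15],"angular": [0,0,0],"fingers": 1},{"dp": [0.487,0.135,0.15],"angular": [0,0,0],"fingers": 1}])

```text
time: 22.45
tool_pos: [591.0, 287.6, 130.9]
tcp_rot: [179.9, -0.0, 75.4]
ft_force: [0.5, -0.0, -1.4]
finger_gap: 39.4
grip_force: 26.6
```

Request:
step_arm(targets=[{"dp": [0,0,0.08],"angular": [0,0,0],"fingers": 1},{"dp": [0,0,0.16],"angular": [0,0,0],"fingers": 1},{"dp": [0,0,0.24],"angular": [0,0,0],"fingers": 1},{"dp": [0,0,0.32],"angular": [0,0,0],"fingers": 1},{"dp": [0,0,0.38],"angular": [0,0,0],"fingers": 1},{"dp": [0,0,0.43],"angular": [0,0,0],"fingers": 1},{"dp": [0,0,0.45],"angular": [0,0,0],"fingers": 1},{"dp": [0,0,0.45],"angular": [0,0,0],"fingers": 1}])

```text
time: 23.45
tool_pos: [590.9, 287.8, 40.4]
tcp_rot: [180.0, -0.0, 75.4]
ft_force: [-0.1, 0.2, -0.7]
finger_gap: 39.8
grip_force: 26.7
```

Request:
step_arm(targets=[{"dp": [0,0,0.006],"angular": [0,0,0],"fingers": 1},{"dp": [0,0,0.006],"angular": [0,0,0],"fingers": 0.4},{"dp": [0,0,0.006],"angular": [0,0,0],"fingers": 0.4},{"dp": [0,0,0.006],"angular": [0,0,0],"fingers": 0.4},{"dp": [0,0,-0.1],"angular": [0,0,0],"fingers": 0.4},{"dp": [0,0,-0.25],"angular": [0,0,0],"fingers": 0.4},{"dp": [0,0,-0.5],"angular": [0,0,0],"fingers": 0.2},{"dp": [0,0,-0.8],"angular": [0,0,0],"fingers": 0}])

```text
time: 24.45
tool_pos: [590.0, 287.4, 202.2]
tcp_rot: [-180.0, 0.0, 75.4]
ft_force: [0.1, 0.3, 0.8]
finger_gap: 83.6
grip_force: 0.0
```

Request:
step_arm(targets=[{"dp": [-0.986,0.003,-0.2],"angular": [0,0,0.2317],"fingers": 0},{"dp": [-0.986,0.003,-0.2],"angular": [0,0,0.2317],"fingers": 0},{"dp": [-0.986,0.003,-0.2],"angular": [0,0,0.2317],"fingers": 0},{"dp": [-0.986,0.003,-0.2],"angular": [0,0,0.2317],"fingers": 0},{"dp": [-0.986,0.003,-0.2],"angular": [0,0,0.2317],"fingers": 0},{"dp": [-0.986,0.003,-0.2],"angular": [0,0,0.2317],"fingers": 0},{"dp": [-0.986,0.003,-0.2],"angular": [0,0,0.2317],"fingers": 0},{"dp": [-0.986,0.003,-0.2],"angular": [0,0,0.2317],"fingers": 0}])

```text
time: 25.45
tool_pos: [541.4, 97.5, 239.7]
tcp_rot: [-180.0, 0.0, 33.8]
ft_force: [1.0, -0.1, -0.7]
finger_gap: 85.5
grip_force: 0.0
```

Request:
step_arm(targets=[{"dp": [-0.734,0.659,0],"angular": [0,0,0.2317],"fingers": 0},{"dp": [-0.734,0.659,0],"angular": [0,0,0.2317],"fingers": 0},{"dp": [-0.734,0.659,0],"angular": [0,0,0.2317],"fingers": 0},{"dp": [-0.734,0.659,0],"angular": [0,0,0.2317],"fingers": 0},{"dp": [-0.734,0.659,0],"angular": [0,0,0.2317],"fingers": 0},{"dp": [-0.734,0.659,0],"angular": [0,0,0.2317],"fingers": 0},{"dp": [-0.734,0.659,0],"angular": [0,0,0.2317],"fingers": 0},{"dp": [-0.734,0.659,0],"angular": [0,0,0.2317],"fingers": 0}])

```text
time: 26.45
tool_pos: [492.7, -93.6, 240.0]
tcp_rot: [-180.0, 0.0, -7.9]
ft_force: [0.4, 0.7, 0.5]
finger_gap: 85.4
grip_force: 0.0
```

```bash
python3 look.py w5 box_blue
cat > clr.py <<'E'
# clr.py name z lo hi : min-area-rect of coloured blobs in wrist picture, at height z
from h import *
import pickle,sys;P=pickle.load(open('P.pkl','rb'))
im=cv2.imread('pics/%s.png'%sys.argv[1]);z,lo,hi=map(float,sys.argv[2:5])
m=cv2.inRange(cv2.cvtColor(im,cv2.COLOR_BGR2HSV),(lo,110,60),(hi,255,255))
n,l,st,c=cv2.connectedComponentsWithStats(m)
for i in range(1,n):
    if st[i][4]>80:
        r=cv2.minAreaRect(np.argwhere(l==i)[:,::-1].astype(np.float32));print(st[i].tolist())
        print([(p.round().tolist(),atz('wrist',p,z,P)[:2].round(1).tolist()) for p in cv2.boxPoints(r)])
E
python3 clr.py w5 84 105 125; cat cmd.json
```

```text
tcp [492.6 -93.7 240.1] [-180.     0.    -7.9] t 26.5 cam [ 571. -104.  382.] vfov 65.70646984690485 F [-0.3 -0.   0.1]
box_blue [326.2 201.1] 0.85
[528, 54, 46, 117, 753]
[([523.0, 167.0], [520.4, -274.5]), ([534.0, 50.0], [624.7, -297.2]), ([573.0, 54.0], [623.7, -342.6]), ([562.0, 170.0], [514.0, -318.8])]
[609, 85, 12, 37, 132]
[([609.0, 85.0], [595.8, -387.2]), ([615.0, 84.0], [597.5, -396.5]), ([622.0, 121.0], [560.6, -403.6]), ([616.0, 122.0], [559.3, -394.1])]
[303, 156, 26, 117, 1319]
[([291.0, 270.0], [453.9, -58.8]), ([305.0, 155.0], [549.6, -85.3]), ([328.0, 158.0], [544.7, -103.9]), ([315.0, 273.0], [448.5, -78.9])]
[492.55522108890983, -94.57988113414066, 200.00000000000003, -8.007999999999996]
```

```bash
echo '[492.56,-94.58,160,-8.0]' > cmd.json; python3 pl.py 513,90,160,75.4 535,230,150,75.4 526.7,304.2,130,75.4 526.7,304.2,39,75.4 526.7,304.2,160,75.4 447,325,160,75.4
```

```text
-> [502.8, -2.3, 160.0, 33.7] dp [-0.014, -0.464, -0.0] az -0.2317 rows>= 3.9
-> [513.0, 90.0, 160.0, 75.4] dp [0.299, -0.355, -0.0] az -0.2316 rows>= 3.9
-> [535.0, 230.0, 150.0, 75.4] dp [0.705, -0.07, 0.05] az -0.0 rows>= 2.3
-> [526.7, 304.2, 130.0, 75.4] dp [0.349, -0.134, 0.1] az -0.0 rows>= 1.2
-> [526.7, 304.2, 39.0, 75.4] dp [-0.0, -0.0, 0.455] az -0.0 rows>= 1.5
-> [526.7, 304.2, 160.0, 75.4] dp [-0.0, -0.0, -0.605] az -0.0 rows>= 1.9
-> [447.0, 325.0, 160.0, 75.4] dp [-0.0, -0.412, -0.0] az -0.0 rows>= 1.3
```

Request:
step_arm(targets=[{"dp": [0,0,0.25],"angular": [0,0,0],"fingers": 0},{"dp": [0,0,0.45],"angular": [0,0,0],"fingers": 0},{"dp": [0,0,0.6],"angular": [0,0,0],"fingers": 0},{"dp": [0,0,0.75],"angular": [0,0,0],"fingers": 0},{"dp": [0,0,0.88],"angular": [0,0,0],"fingers": 0},{"dp": [0,0,0.98],"angular": [0,0,0],"fingers": 0},{"dp": [0,0,0.995],"angular": [0,0,0],"fingers": 0.3},{"dp": [0,0,0.995],"angular": [0,0,0],"fingers": 0.5}])

```text
time: 27.55
tool_pos: [492.8, -94.4, 41.6]
tcp_rot: [180.0, -0.0, -8.0]
ft_force: [0.6, 0.5, 0.3]
finger_gap: 51.6
grip_force: 0.0
```

Request:
step_arm(targets=[{"dp": [0,0,0],"angular": [0,0,0],"fingers": 0.6},{"dp": [0,0,0],"angular": [0,0,0],"fingers": 1},{"dp": [0,0,0],"angular": [0,0,0],"fingers": 1},{"dp": [0,0,0],"angular": [0,0,0],"fingers": 1},{"dp": [0,0,0],"angular": [0,0,0],"fingers": 1},{"dp": [0,0,-0.1],"angular": [0,0,0],"fingers": 1},{"dp": [0,0,-0.3],"angular": [0,0,0],"fingers": 1},{"dp": [0,0,-0.595],"angular": [0,0,0],"fingers": 1}])

```text
time: 28.55
tool_pos: [490.7, -93.9, 159.3]
tcp_rot: [-180.0, 0.3, -8.0]
ft_force: [1.0, 0.1, -1.2]
finger_gap: 39.8
grip_force: 27.9
```

Request:
step_arm(targets=[{"dp": [-0.014,-0.464,0],"angular": [0,0,-0.2317],"fingers": 1},{"dp": [-0.014,-0.464,0],"angular": [0,0,-0.2317],"fingers": 1},{"dp": [-0.014,-0.464,0],"angular": [0,0,-0.2317],"fingers": 1},{"dp": [-0.014,-0.464,0],"angular": [0,0,-0.2317],"fingers": 1},{"dp": [-0.014,-0.464,0],"angular": [0,0,-0.2317],"fingers": 1},{"dp": [-0.014,-0.464,0],"angular": [0,0,-0.2317],"fingers": 1},{"dp": [-0.014,-0.464,0],"angular": [0,0,-0.2317],"fingers": 1},{"dp": [-0.014,-0.464,0],"angular": [0,0,-0.2317],"fingers": 1}])

```text
time: 29.55
tool_pos: [502.6, -2.2, 160.1]
tcp_rot: [-180.0, -0.0, 33.6]
ft_force: [0.1, -0.4, -1.2]
finger_gap: 40.1
grip_force: 27.9
```

Request:
step_arm(targets=[{"dp": [0.299,-0.355,0],"angular": [0,0,-0.2316],"fingers": 1},{"dp": [0.299,-0.355,0],"angular": [0,0,-0.2316],"fingers": 1},{"dp": [0.299,-0.355,0],"angular": [0,0,-0.2316],"fingers": 1},{"dp": [0.299,-0.355,0],"angular": [0,0,-0.2316],"fingers": 1},{"dp": [0.299,-0.355,0],"angular": [0,0,-0.2316],"fingers": 1},{"dp": [0.299,-0.355,0],"angular": [0,0,-0.2316],"fingers": 1},{"dp": [0.299,-0.355,0],"angular": [0,0,-0.2316],"fingers": 1},{"dp": [0.299,-0.355,0],"angular": [0,0,-0.2316],"fingers": 1}])

```text
time: 30.55
tool_pos: [513.0, 90.0, 160.1]
tcp_rot: [-180.0, -0.0, 75.3]
ft_force: [0.5, -0.4, -0.8]
finger_gap: 39.9
grip_force: 27.9
```

Request:
step_arm(targets=[{"dp": [0.35,-0.07,0],"angular": [0,0,0],"fingers": 1},{"dp": [0.705,-0.07,0.05],"angular": [0,0,0],"fingers": 1},{"dp": [0.705,-0.07,0.05],"angular": [0,0,0],"fingers": 1},{"dp": [0.85,-0.15,0.05],"angular": [0,0,0],"fingers": 1},{"dp": [0.98,-0.204,0.05],"angular": [0,0,0],"fingers": 1},{"dp": [0.98,-0.204,0.15],"angular": [0,0,0],"fingers": 1},{"dp": [0.98,-0.204,0.15],"angular": [0,0,0],"fingers": 1},{"dp": [0.98,-0.204,0.15],"angular": [0,0,0],"fingers": 1}])

```text
time: 31.55
tool_pos: [523.0, 288.8, 129.7]
tcp_rot: [-180.0, 0.1, 75.3]
ft_force: [0.7, 0.5, -0.8]
finger_gap: 39.8
grip_force: 27.9
```

Request:
step_arm(targets=[{"dp": [0.074,0,0.08],"angular": [0,0,0],"fingers": 1},{"dp": [0.074,0,0.16],"angular": [0,0,0],"fingers": 1},{"dp": [0.074,0,0.24],"angular": [0,0,0],"fingers": 1},{"dp": [0.074,0,0.32],"angular": [0,0,0],"fingers": 1},{"dp": [0.074,0,0.38],"angular": [0,0,0],"fingers": 1},{"dp": [0.074,0,0.43],"angular": [0,0,0],"fingers": 1},{"dp": [0.074,0,0.455],"angular": [0,0,0],"fingers": 1},{"dp": [0.074,0,0.455],"angular": [0,0,0],"fingers": 1}])

```text
time: 32.55
tool_pos: [527.2, 304.5, 40.1]
tcp_rot: [180.0, -0.0, 75.4]
ft_force: [-2.6, -1.4, 4.9]
finger_gap: 40.2
grip_force: 28.5
```

Request:
step_arm(targets=[{"dp": [0,0,0],"angular": [0,0,0],"fingers": 0.4},{"dp": [0,0,0],"angular": [0,0,0],"fingers": 0.4},{"dp": [0,0,0],"angular": [0,0,0],"fingers": 0.4},{"dp": [0,0,-0.1],"angular": [0,0,0],"fingers": 0.4},{"dp": [0,0,-0.25],"angular": [0,0,0],"fingers": 0.4},{"dp": [0,0,-0.5],"angular": [0,0,0],"fingers": 0.2},{"dp": [0,0,-0.7],"angular": [0,0,0],"fingers": 0},{"dp": [0,0,-0.755],"angular": [0,0,0],"fingers": 0}])

```text
time: 33.55
tool_pos: [528.6, 305.3, 195.5]
tcp_rot: [179.7, -0.3, 75.4]
ft_force: [0.6, 0.2, 0.6]
finger_gap: 85.1
grip_force: 0.0
```

```bash
python3 look.py w6 stop_grip rack_end; python3 org.py w6; cat cmd.json; echo '[526.7,304.2,190,75.4]' >cmd.json; python3 pl.py 450.5,324.5,190,75.4 450.5,324.5,100,75.4
```

```text
tcp [528.4 305.2 195. ] [179.7  -0.2  75.4] t 33.6 cam [548. 382. 338.] vfov 65.70646984690485 F [0.  0.1 1.5]
stop_grip [193.9 258.5] 0.68
rack_end [437.6 213.5] 0.68
[184, 209, 27, 83, 1430] [195.4 250.4]
[([180.0, 290.0], [431.9, 308.0]), ([185.0, 208.0], [455.6, 358.8]), ([210.0, 209.0], [471.3, 353.5]), ([206.0, 292.0], [449.3, 303.0])]
[446.98882049002214, 325.01104220786794, 160.0, 75.394]-> [450.5, 324.5, 190.0, 75.4] dp [0.002, -0.394, -0.0] az -0.0 rows>= 1.3
-> [450.5, 324.5, 100.0, 75.4] dp [0.0, -0.0, 0.45] az -0.0 rows>= 1.4
```

View pics/w6.png

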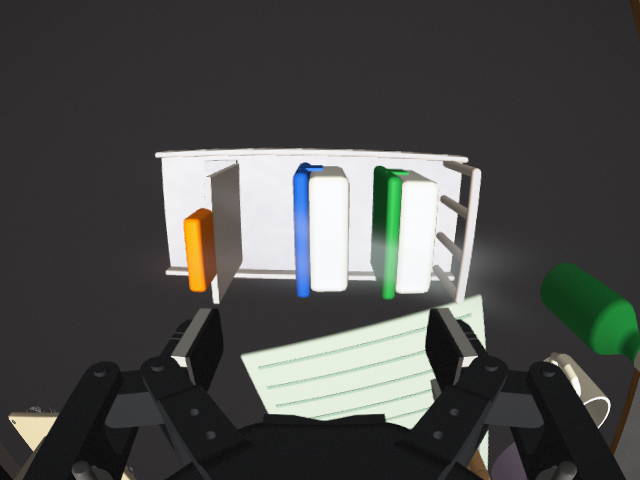

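Request:
step_arm(targets=[{"dp": [0.002,-0.3,0],"angular": [0,0,0],"fingers": 0},{"dp": [0.002,-0.394,0],"angular": [0,0,0],"fingers": 0},{"dp": [0.002,-0.394,0],"angular": [0,0,0],"fingers": 0},{"dp": [0.002,-0.394,0],"angular": [0,0,0],"fingers": 0},{"dp": [0.002,-0.394,0.15],"angular": [0,0,0],"fingers": 0},{"dp": [0.002,-0.394,0.3],"angular": [0,0,0],"fingers": 0},{"dp": [0.002,-0.394,0.4],"angular": [0,0,0],"fingers": 0},{"dp": [0.002,-0.394,0.45],"angular": [0,0,0],"fingers": 0}])

```text
time: 34.7
tool_pos: [450.6, 324.0, 98.7]
tcp_rot: [-179.9, 0.1, 75.3]
ft_force: [0.3, 0.1, -0.1]
finger_gap: 85.2
grip_force: 0.0
```

Request:
step_arm(targets=[{"dp": [0,0,0],"angular": [0,0,0],"fingers": 0.4},{"dp": [0,0,0],"angular": [0,0,0],"fingers": 0.7},{"dp": [0,0,0],"angular": [0,0,0],"fingers": 1},{"dp": [0,0,0],"angular": [0,0,0],"fingers": 1},{"dp": [0,0,0],"angular": [0,0,0],"fingers": 1},{"dp": [0,0,0],"angular": [0,0,0],"fingers": 1},{"dp": [0,0,0],"angular": [0,0,0],"fingers": 1},{"dp": [0,0,0],"angular": [0,0,0],"fingers": 1}], newtons=20)

```text
time: 35.7
tool_pos: [450.9, 325.0, 100.9]
tcp_rot: [180.0, -0.1, 75.4]
ft_force: [-2.8, 0.3, 5.4]
finger_gap: 11.6
grip_force: 23.9
```

Request:
step_arm(targets=[{"dp": [0,0.05,0],"angular": [0,0,0],"fingers": 1},{"dp": [0,0.1,0],"angular": [0,0,0],"fingers": 1},{"dp": [0,0.15,0],"angular": [0,0,0],"fingers": 1},{"dp": [0,0.2,0],"angular": [0,0,0],"fingers": 1},{"dp": [0,0.24,0],"angular": [0,0,0],"fingers": 1},{"dp": [0,0.28,0],"angular": [0,0,0],"fingers": 1},{"dp": [0,0.32,0],"angular": [0,0,0],"fingers": 1},{"dp": [0,0.36,0],"angular": [0,0,0],"fingers": 1}])

```text
time: 36.7
tool_pos: [520.4, 305.4, 100.9]
tcp_rot: [180.0, 0.1, 75.3]
ft_force: [-5.3, -7.8, 9.6]
finger_gap: 11.9
grip_force: 24.3
```

Request:
step_arm(targets=[{"dp": [0,0.02,0],"angular": [0,0,0],"fingers": 1},{"dp": [0,0.04,0],"angular": [0,0,0],"fingers": 1},{"dp": [0,0.06,0],"angular": [0,0,0],"fingers": 1},{"dp": [0,0.08,0],"angular": [0,0,0],"fingers": 1},{"dp": [0,0.1,0],"angular": [0,0,0],"fingers": 1},{"dp": [0,0.11,0],"angular": [0,0,0],"fingers": 1},{"dp": [0,0.12,0],"angular": [0,0,0],"fingers": 1},{"dp": [0,0.13,0],"angular": [0,0,0],"fingers": 1}])

```text
time: 37.7
tool_pos: [545.4, 298.3, 100.9]
tcp_rot: [-180.0, 0.2, 75.3]
ft_force: [-5.5, -9.4, 10.5]
finger_gap: 12.0
grip_force: 24.2
```

Request:
step_arm(targets=[{"dp": [0,0.005,0],"angular": [0,0,0],"fingers": 1},{"dp": [0,0.01,0],"angular": [0,0,0],"fingers": 1},{"dp": [0,0.015,0],"angular": [0,0,0],"fingers": 1},{"dp": [0,0.02,0],"angular": [0,0,0],"fingers": 1},{"dp": [0,0.025,0],"angular": [0,0,0],"fingers": 1},{"dp": [0,0.03,0],"angular": [0,0,0],"fingers": 1},{"dp": [0,0.03,0],"angular": [0,0,0],"fingers": 1},{"dp": [0,0.03,0],"angular": [0,0,0],"fingers": 1}])

```text
time: 38.7
tool_pos: [550.6, 296.8, 100.9]
tcp_rot: [-179.9, 0.2, 75.3]
ft_force: [-8.2, -9.2, 12.2]
finger_gap: 11.4
grip_force: 24.5
```

Run:
```python
from h import *
s=sense();print(s['ft_force'],s['tool_pos'])
t=snapshot('scene');cv2.imwrite('pics/s7.png',t)
P=camera_params('wrist');w=snapshot('wrist');cv2.imwrite('pics/w7.png',w)
g=cv2.cvtColor(w,cv2.COLOR_BGR2GRAY)
for r in (205,230): print(r,np.array2string(g[r,280:460:2],max_line_width=400))
```

```text
[-8.15163189 -9.20001583 12.21614533] [550.63666219 296.79889238 100.89078239]
205 [230 230 230 231 229 229 230 229 228 229 229 230 230 230 230 231 231 232 232 231 230 230 230 203  86 230 229 229 229 227 222  90 101 111 119 121 115 112 107 101  91  72 132 208 229 235 239 244 245 245 244 244 244 244 245 245 244 244 244 244 244 244 244 244 244 243 243 239 227 209 119  36  36  44  70  99 116 128 134 127 121 121 112 105 106 118 130 153 165 164]
230 [230 230 229 229 229 230 228 229 229 229 230 230 229 230 230 229 229 228 229 229 229 228 228 177 144 227 229 229 229 229 166 121 127 133 136 134 129 126 121 113 107 112 227 235 239 243 246 248 248 248 248 248 248 248 248 249 248 248 248 248 248 248 248 248 248 248 248 245 242 236 209  50  56  87 115 128 142 155 148 140 133 123 112 212 232 237 241 245 247 248]
```

Request:
step_arm(targets=[{"dp": [0,0.004,0],"angular": [0,0,0],"fingers": 1},{"dp": [0,0.008,0],"angular": [0,0,0],"fingers": 1},{"dp": [0,0.01,0],"angular": [0,0,0],"fingers": 1},{"dp": [0,0.01,0],"angular": [0,0,0],"fingers": 1},{"dp": [0,0.01,0],"angular": [0,0,0],"fingers": 1},{"dp": [0,0.01,0],"angular": [0,0,0],"fingers": 1},{"dp": [0,0.01,0],"angular": [0,0,0],"fingers": 1},{"dp": [0,0.01,0],"angular": [0,0,0],"fingers": 1}])

```text
time: 39.8
tool_pos: [550.7, 296.8, 100.9]
tcp_rot: [-179.7, 0.2, 75.4]
ft_force: [-18.2, -8.4, 19.1]
finger_gap: 12.1
grip_force: 26.1
```

View pics/w7.png

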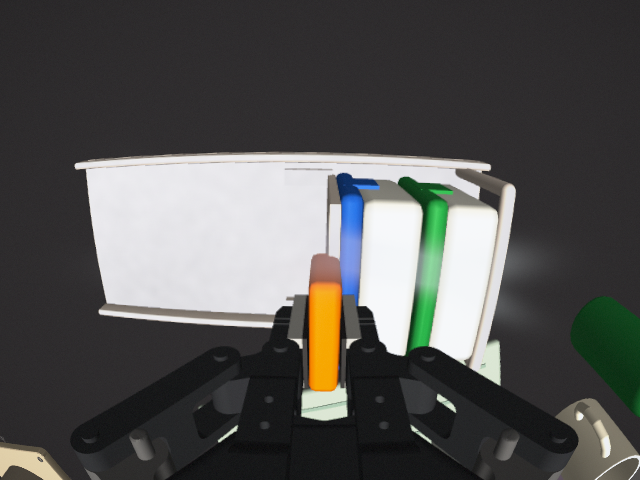

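Request:
step_arm(targets=[{"dp": [0,-0.01,0],"angular": [0,0,0],"fingers": 1},{"dp": [0,-0.01,0],"angular": [0,0,0],"fingers": 0.8},{"dp": [0,-0.01,0],"angular": [0,0,0],"fingers": 0.7},{"dp": [0,-0.01,0],"angular": [0,0,0],"fingers": 0.6},{"dp": [0,-0.01,0],"angular": [0,0,0],"fingers": 0.6},{"dp": [0,-0.01,-0.1],"angular": [0,0,0],"fingers": 0.6},{"dp": [0,-0.01,-0.3],"angular": [0,0,0],"fingers": 0.5},{"dp": [0,-0.01,-0.6],"angular": [0,0,0],"fingers": 0}])

```text
time: 40.8
tool_pos: [550.1, 297.9, 220.7]
tcp_rot: [-179.9, 0.1, 75.4]
ft_force: [1.2, 0.0, 1.3]
finger_gap: 59.7
grip_force: 0.0
```

```bash
echo '[551.2,297.9,220,75.4]' >cmd.json; python3 pl.py 551,150,340,85 600,-60,340,90;  python3 look.py w8 stop_grip; python3 org.py w8
```

```text
-> [551.0, 150.0, 340.0, 85.0] dp [-0.716, 0.185, -0.6] az -0.0533 rows>= 3.0
-> [575.5, 45.0, 340.0, 87.5] dp [-0.512, 0.168, 0.0] az -0.0139 rows>= 1.7
-> [600.0, -60.0, 340.0, 90.0] dp [-0.519, 0.146, 0.0] az -0.0139 rows>= 1.7
tcp [554.2 299.8 232.9] [179.5  -0.4  75.4] t 40.9 cam [571. 375. 363.] vfov 65.70646984690485 F [ 1.7 -0.1  7.2]
stop_grip [327.1 243.6] 0.65
[318, 199, 17, 30, 419] [326.2 213.2]
[([318.0, 199.0], [554.3, 329.9]), ([334.0, 199.0], [564.3, 327.2]), ([334.0, 228.0], [559.5, 308.3]), ([318.0, 228.0], [549.3, 311.0])]
[318, 270, 14, 7, 64] [323.9 273.9]
[([317.0, 275.0], [539.8, 278.5]), ([318.0, 270.0], [541.6, 282.1]), ([331.0, 273.0], [550.0, 277.6]), ([330.0, 278.0], [548.2, 273.9])]
```

Request:
step_arm(targets=[{"dp": [-0.2,0.185,-0.6],"angular": [0,0,0],"fingers": 0},{"dp": [-0.716,0.185,-0.6],"angular": [0,0,-0.0533],"fingers": 0},{"dp": [-0.716,0.185,-0.6],"angular": [0,0,-0.0533],"fingers": 0},{"dp": [-0.716,0.185,-0.6],"angular": [0,0,-0.0533],"fingers": 0},{"dp": [-0.716,0.185,-0.6],"angular": [0,0,-0.0533],"fingers": 0},{"dp": [-0.716,0.185,-0.6],"angular": [0,0,-0.0533],"fingers": 0},{"dp": [-0.716,0.185,-0.6],"angular": [0,0,-0.0533],"fingers": 0},{"dp": [-0.716,0.185,-0.6],"angular": [0,0,-0.0533],"fingers": 0}])

```text
time: 41.9
tool_pos: [550.6, 151.4, 339.1]
tcp_rot: [-179.9, 0.0, 85.1]
ft_force: [-0.0, 0.5, 0.1]
finger_gap: 85.5
grip_force: 0.0
```

Request:
step_arm(targets=[{"dp": [-0.512,0.168,0],"angular": [0,0,-0.0139],"fingers": 0},{"dp": [-0.512,0.168,0],"angular": [0,0,-0.0139],"fingers": 0},{"dp": [-0.512,0.168,0],"angular": [0,0,-0.0139],"fingers": 0},{"dp": [-0.512,0.168,0],"angular": [0,0,-0.0139],"fingers": 0},{"dp": [-0.512,0.168,0],"angular": [0,0,-0.0139],"fingers": 0},{"dp": [-0.512,0.168,0],"angular": [0,0,-0.0139],"fingers": 0},{"dp": [-0.512,0.168,0],"angular": [0,0,-0.0139],"fingers": 0},{"dp": [-0.512,0.168,0],"angular": [0,0,-0.0139],"fingers": 0}])

```text
time: 42.9
tool_pos: [575.3, 45.9, 340.2]
tcp_rot: [180.0, 0.0, 87.5]
ft_force: [0.0, -0.3, 0.2]
finger_gap: 85.5
grip_force: 0.0
```

Request:
step_arm(targets=[{"dp": [-0.519,0.146,0],"angular": [0,0,-0.0139],"fingers": 0},{"dp": [-0.519,0.146,0],"angular": [0,0,-0.0139],"fingers": 0},{"dp": [-0.519,0.146,0],"angular": [0,0,-0.0139],"fingers": 0},{"dp": [-0.519,0.146,0],"angular": [0,0,-0.0139],"fingers": 0},{"dp": [-0.519,0.146,0],"angular": [0,0,-0.0139],"fingers": 0},{"dp": [-0.519,0.146,0],"angular": [0,0,-0.0139],"fingers": 0},{"dp": [-0.519,0.146,0],"angular": [0,0,-0.0139],"fingers": 0},{"dp": [-0.519,0.146,0],"angular": [0,0,-0.0139],"fingers": 0}])

```text
time: 43.9
tool_pos: [600.0, -59.1, 340.1]
tcp_rot: [180.0, 0.0, 90.0]
ft_force: [0.8, -0.1, 1.3]
finger_gap: 85.5
grip_force: 0.0
```

```bash
python3 look.py w9 spatula turner spoon crock; python3 clr.py w9 190 100 125
```

```text
tcp [600.  -59.2 340.1] [180.   0.  90.] t 44.0 cam [600.  21. 482.] vfov 65.70646984690485 F [-0.4 -0.3 -0.4]
spatula [334.8 181.9] 0.63
turner [334.  88.] 0.61
spoon [335.2 138.9] 0.82
crock [304.3 362.2] 0.78
[336, 110, 16, 60, 633]
[([334.0, 110.0], [608.4, 32.2]), ([349.0, 109.0], [619.3, 33.1]), ([353.0, 168.0], [623.0, -13.6]), ([339.0, 169.0], [611.9, -14.5])]
[261, 336, 78, 81, 3501]
[([260.0, 411.0], [531.6, -265.7]), ([268.0, 332.0], [548.8, -162.7]), ([345.0, 341.0], [619.9, -171.3]), ([337.0, 419.0], [613.9, -276.3])]
```

View pics/w9.png

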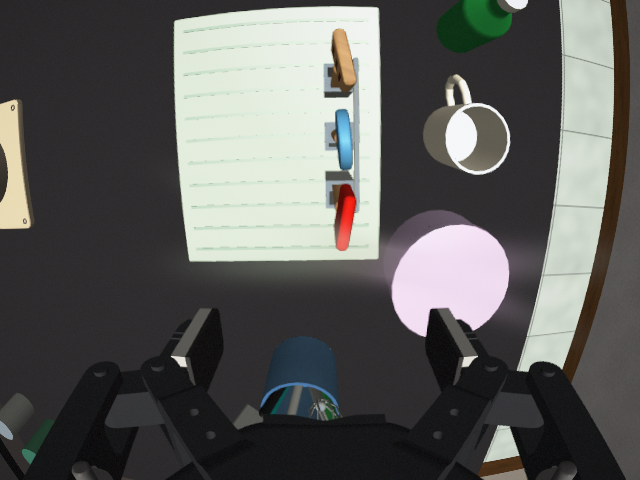

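Run:
```python
from h import *
import pickle;P=pickle.load(open('P.pkl','rb'))
im=cv2.imread('pics/w9.png');hsv=cv2.cvtColor(im,cv2.COLOR_BGR2HSV)
red=cv2.inRange(hsv,(0,150,80),(5,255,255))|cv2.inRange(hsv,(172,150,80),(180,255,255))
brn=cv2.inRange(hsv,(8,70,60),(20,220,255)); blu=cv2.inRange(hsv,(98,110,60),(125,255,255))
for n,m,roi in(('red',red,(150,270,300,380)),('brn',brn,(20,100,300,380)),('blu',blu,(100,180,320,380))):
    k=np.zeros_like(m);k[roi[0]:roi[1],roi[2]:roi[3]]=m[roi[0]:roi[1],roi[2]:roi[3]]
    c,l,st,ce=cv2.connectedComponentsWithStats(k);i=1+np.argmax(st[1:,4])
    pts=np.argwhere(l==i)[:,::-1].astype(np.float32);r=cv2.minAreaRect(pts)
    print(n,len(pts),[(p.round().tolist(),atz('wrist',p,205,P)[:2].round(1).tolist()) for p in cv2.boxPoints(r)],atz('wrist',ce[i],195,P).round(1))
# cups: rim centre pixel guesses, z=93
for px in [(340,80),(340,137),(340,194)]: print('cup',atz('wrist',px,93,P).round(1))
```

```text
red 818 [([332.0, 247.0], [606.7, -73.9]), ([340.0, 183.0], [612.4, -23.3]), ([357.0, 185.0], [625.5, -24.9]), ([349.0, 249.0], [620.4, -75.7])] [617.3 -49.1 195. ]
brn 1086 [([331.0, 29.0], [605.5, 93.8]), ([355.0, 29.0], [623.1, 94.2]), ([355.0, 92.0], [623.0, 45.5]), ([331.0, 92.0], [605.5, 45.2])] [614.1  69.7 195. ]
blu 738 [([334.0, 110.0], [608.0, 31.6]), ([349.0, 109.0], [618.3, 32.5]), ([353.0, 168.0], [621.8, -11.8]), ([339.0, 169.0], [611.3, -12.7])] [615.3   9.8 195. ]
cup [616.9  67.9  93. ]
cup [617.    7.9  93. ]
cup [617.5 -52.7  93. ]
```

Request:
step_arm(targets=[{"dp": [-0.85,-0.08,0],"angular": [0,0,0],"fingers": 0},{"dp": [-0.85,-0.08,0],"angular": [0,0,0],"fingers": 0},{"dp": [-0.85,-0.08,0],"angular": [0,0,0],"fingers": 0},{"dp": [-0.85,-0.08,0],"angular": [0,0,0],"fingers": 0},{"dp": [-0.85,-0.08,0],"angular": [0,0,0],"fingers": 0},{"dp": [-0.85,-0.08,0],"angular": [0,0,0],"fingers": 0},{"dp": [-0.85,-0.08,0],"angular": [0,0,0],"fingers": 0},{"dp": [-0.85,-0.08,0],"angular": [0,0,0],"fingers": 0}])

```text
time: 45.15
tool_pos: [584.2, -228.6, 340.2]
tcp_rot: [180.0, 0.0, 90.0]
ft_force: [-1.5, -0.2, 0.4]
finger_gap: 85.4
grip_force: 0.0
```

Request:
step_arm(targets=[{"dp": [-0.85,-0.08,0],"angular": [0,0,0],"fingers": 0},{"dp": [-0.85,-0.08,0],"angular": [0,0,0],"fingers": 0},{"dp": [-0.85,-0.08,0],"angular": [0,0,0],"fingers": 0},{"dp": [-0.85,-0.08,0],"angular": [0,0,0],"fingers": 0},{"dp": [-0.85,-0.08,0],"angular": [0,0,0],"fingers": 0},{"dp": [-0.85,-0.08,0],"angular": [0,0,0],"fingers": 0},{"dp": [-0.85,-0.08,0],"angular": [0,0,0],"fingers": 0},{"dp": [-0.85,-0.08,0],"angular": [0,0,0],"fingers": 0}])

```text
time: 46.15
tool_pos: [568.2, -398.6, 340.5]
tcp_rot: [180.0, 0.0, 90.0]
ft_force: [-0.3, -0.1, -0.7]
finger_gap: 85.2
grip_force: 0.0
```

```bash
python3 look.py w10 crock
python3 - <<'E'
from h import *
im=cv2.imread('pics/w10.png');q=masks_of('wrist','crock')
if q:
    b=q[0];ys,xs=np.where(b['pixels']);print(b['at'],xs.min(),xs.max(),ys.min(),ys.max());cx,cy=map(int,b['at'])
else: cx,cy=320,240
x0,y0=max(cx-110,0),max(cy-85,0);print(x0,y0)
cv2.imwrite('pics/w10z.png',cv2.resize(im[y0:y0+170,x0:x0+220],None,fx=3.5,fy=3.5,interpolation=cv2.INTER_CUBIC))
E
```

```text
tcp [ 568.1 -398.8  340.4] [180.   0.  90.] t 46.2 cam [ 568. -319.  483.] vfov 65.70646984690485 F [0.1 0.5 0.5]
[322.9, 146.7] 277 373 91 195
212 61
```

View pics/w10z.png

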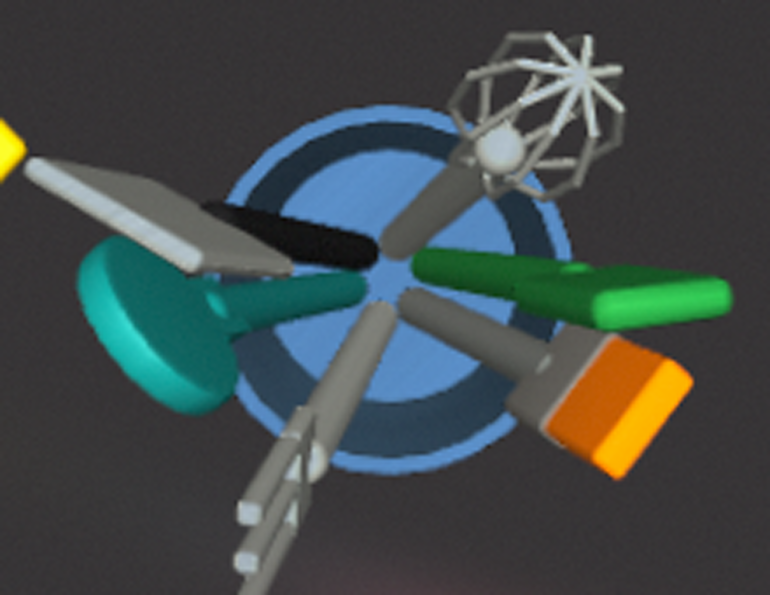

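```bash
cat > hd.py <<'E'
from h import *
import pickle;P=pickle.load(open('P.pkl','rb'))
def z(p,h): return atz('wrist',(212+p[0]/3.5,61+p[1]/3.5),h,P)[:2]
L,Rr,T,B=z((218,290),115),z((575,280),115),z((397,105),115),z((397,475),115)
C=np.array([(L[0]+Rr[0])/2,(T[1]+B[1])/2])
print('rim',L.round(),Rr.round(),T.round(),B.round(),'C',C.round(1))
def pol(v): return np.hypot(*v).round(1),np.degrees(np.arctan2(v[1],v[0])).round(0)
for n,f,h in [('whisk',(398,245),(580,75)),('slice',(365,250),(110,215)),('skim',(352,288),(165,330)),('fork',(382,312),(255,560)),('brush',(412,302),(650,410)),('scraper',(425,262),(675,300))]:
    print(n,'foot',pol(z(f,12)-C),'head',pol(z(h,190)-C),(z(h,190)-C).round())
for n,p in [('whiskL',(450,100)),('whiskB',(545,200)),('sliceR',(290,270)),('sliceL',(30,165)),('sliceTop',(150,180)),('scrTop',(660,265)),('skimB',(195,412)),('forkR',(325,470)),('brushB',(615,475)),('brushL',(515,395))]: print(n,(z(p,175)-C).round())
E
python3 hd.py
```

```text
rim [ 520. -337.] [ 620. -334.] [ 570. -285.] [ 570. -391.] C [ 570.  -338.2]
whisk foot (np.float64(11.4), np.float64(85.0)) head (np.float64(67.0), np.float64(53.0)) [40. 54.]
slice foot (np.float64(14.4), np.float64(138.0)) head (np.float64(68.5), np.float64(161.0)) [-65.  23.]
skim foot (np.float64(16.0), np.float64(-165.0)) head (np.float64(52.8), np.float64(-176.0)) [-53.  -4.]
fork foot (np.float64(13.8), np.float64(-110.0)) head (np.float64(67.0), np.float64(-120.0)) [-33. -58.]
brush foot (np.float64(11.1), np.float64(-57.0)) head (np.float64(61.9), np.float64(-21.0)) [ 58. -22.]
scraper foot (np.float64(11.9), np.float64(26.0)) head (np.float64(62.8), np.float64(3.0)) [63.  3.]
whiskL [12. 49.]
whiskB [34. 25.]
sliceR [-25.   8.]
sliceL [-87.  36.]
sliceTop [-58.  31.]
scrTop [62. 11.]
skimB [-49. -25.]
forkR [-17. -40.]
brushB [ 53. -41.]
brushL [ 28. -21.]
```

```bash
python3 - <<'E'
from h import *
t=cv2.imread('pics/top0.png');print('old top',atz('top',(430,235),115))
t=snapshot('top')
for n in('crock',):
    q=masks_of('top',n)[0];m=q['pixels'];ys,xs=np.where(m);print(q['conf'],xs.min(),xs.max(),ys.min(),ys.max())
s=snapshot('scene');q=masks_of('scene','crock')[0];ys,xs=np.where(q['pixels']);print(q['conf'],xs.min(),xs.max(),ys.min(),ys.max())
print(proj('scene',(570,-338,115)),proj('scene',(570,-320,115)))
E
echo '[568,-400,340,90]' > cmd.json; python3 pl.py 616,-49.5,340,83.6 616,-49.5,230,83.6 616,-49.5,172,83.6 616,-49.5,382,83.6 590,-200,382,97 558,-305,382,110 558,-305,250,110
```

```text
old top [ 561.6997942  -320.72589547  115.        ]
0.62 273 294 200 216
0.94 221 265 188 248
[239.83252757 200.25205083] [244.76720974 203.70509286]
-> [592.0, -224.8, 340.0, 86.8] dp [0.876, 0.12, 0.0] az 0.0178 rows>= 2.8
-> [616.0, -49.5, 340.0, 83.6] dp [0.882, 0.071, 0.0] az 0.0178 rows>= 2.8
-> [616.0, -49.5, 230.0, 83.6] dp [-0.0, -0.0, 0.55] az -0.0 rows>= 1.8
-> [616.0, -49.5, 172.0, 83.6] dp [-0.0, -0.0, 0.29] az -0.0 rows>= 0.9
-> [616.0, -49.5, 277.0, 83.6] dp [-0.0, -0.0, -0.525] az -0.0 rows>= 1.7
-> [616.0, -49.5, 382.0, 83.6] dp [-0.0, -0.0, -0.525] az -0.0 rows>= 1.7
-> [590.0, -200.0, 382.0, 97.0] dp [-0.762, -0.045, -0.0] az -0.0745 rows>= 2.4
-> [558.0, -305.0, 382.0, 110.0] dp [-0.502, -0.223, -0.0] az -0.0722 rows>= 1.8
-> [558.0, -305.0, 250.0, 110.0] dp [0.0, -0.0, 0.66] az -0.0 rows>= 2.1
```

Request:
step_arm(targets=[{"dp": [0.876,0.12,0],"angular": [0,0,0.0178],"fingers": 0},{"dp": [0.876,0.12,0],"angular": [0,0,0.0178],"fingers": 0},{"dp": [0.876,0.12,0],"angular": [0,0,0.0178],"fingers": 0},{"dp": [0.876,0.12,0],"angular": [0,0,0.0178],"fingers": 0},{"dp": [0.876,0.12,0],"angular": [0,0,0.0178],"fingers": 0},{"dp": [0.876,0.12,0],"angular": [0,0,0.0178],"fingers": 0},{"dp": [0.876,0.12,0],"angular": [0,0,0.0178],"fingers": 0},{"dp": [0.876,0.12,0],"angular": [0,0,0.0178],"fingers": 0}])

```text
time: 47.5
tool_pos: [591.7, -225.0, 339.9]
tcp_rot: [-180.0, -0.0, 86.7]
ft_force: [-0.1, -0.5, 0.3]
finger_gap: 85.4
grip_force: 0.0
```

Request:
step_arm(targets=[{"dp": [0.882,0.071,0],"angular": [0,0,0.0178],"fingers": 0},{"dp": [0.882,0.071,0],"angular": [0,0,0.0178],"fingers": 0},{"dp": [0.882,0.071,0],"angular": [0,0,0.0178],"fingers": 0},{"dp": [0.882,0.071,0],"angular": [0,0,0.0178],"fingers": 0},{"dp": [0.882,0.071,0],"angular": [0,0,0.0178],"fingers": 0},{"dp": [0.882,0.071,0],"angular": [0,0,0.0178],"fingers": 0},{"dp": [0.882,0.071,0],"angular": [0,0,0.0178],"fingers": 0},{"dp": [0.882,0.071,0],"angular": [0,0,0.0178],"fingers": 0}])

```text
time: 48.5
tool_pos: [616.0, -49.7, 340.1]
tcp_rot: [-180.0, 0.0, 83.5]
ft_force: [0.5, -0.0, -0.5]
finger_gap: 85.5
grip_force: 0.0
```

Request:
step_arm(targets=[{"dp": [0,0,0.25],"angular": [0,0,0],"fingers": 0},{"dp": [0,0,0.45],"angular": [0,0,0],"fingers": 0},{"dp": [0,0,0.6],"angular": [0,0,0],"fingers": 0},{"dp": [0,0,0.72],"angular": [0,0,0],"fingers": 0},{"dp": [0,0,0.81],"angular": [0,0,0],"fingers": 0},{"dp": [0,0,0.84],"angular": [0,0,0],"fingers": 0},{"dp": [0,0,0.84],"angular": [0,0,0],"fingers": 0.4},{"dp": [0,0,0.84],"angular": [0,0,0],"fingers": 0.6}])

```text
time: 49.5
tool_pos: [616.8, -49.0, 173.5]
tcp_rot: [179.9, 0.0, 83.6]
ft_force: [-0.4, 0.0, 1.0]
finger_gap: 51.6
grip_force: 0.0
```

Request:
step_arm(targets=[{"dp": [0,0,0],"angular": [0,0,0],"fingers": 0.8},{"dp": [0,0,0],"angular": [0,0,0],"fingers": 1},{"dp": [0,0,0],"angular": [0,0,0],"fingers": 1},{"dp": [0,0,0],"angular": [0,0,0],"fingers": 1},{"dp": [0,0,0],"angular": [0,0,0],"fingers": 1},{"dp": [0,0,0],"angular": [0,0,0],"fingers": 1},{"dp": [0,0,0],"angular": [0,0,0],"fingers": 1},{"dp": [0,0,0],"angular": [0,0,0],"fingers": 1}], newtons=40)

```text
time: 50.5
tool_pos: [616.2, -48.9, 172.5]
tcp_rot: [180.0, 0.0, 83.6]
ft_force: [-1.1, 0.1, 5.9]
finger_gap: 9.4
grip_force: 44.7
```

Head gripped (9.4 mm). Lift and check.

Request:
step_arm(targets=[{"dp": [0,0,-0.08],"angular": [0,0,0],"fingers": 1},{"dp": [0,0,-0.2],"angular": [0,0,0],"fingers": 1},{"dp": [0,0,-0.35],"angular": [0,0,0],"fingers": 1},{"dp": [0,0,-0.525],"angular": [0,0,0],"fingers": 1},{"dp": [0,0,-0.7],"angular": [0,0,0],"fingers": 1},{"dp": [0,0,-0.85],"angular": [0,0,0],"fingers": 1},{"dp": [0,0,-1.0],"angular": [0,0,0],"fingers": 1},{"dp": [0,0,-1.0],"angular": [0,0,0],"fingers": 1}])

```text
time: 51.5
tool_pos: [617.0, -49.0, 376.0]
tcp_rot: [179.7, 0.0, 83.6]
ft_force: [-0.7, 0.1, -0.4]
finger_gap: 9.2
grip_force: 43.9
```

```bash
cat > foot.py <<'E'
# foot of the held utensil, and its handle line, from scene + top
import sys
from h import *
s=snapshot('scene');t=snapshot('top');w=snapshot('wrist');S=sense();print('tcp',S['tool_pos'].round(1))
n=sys.argv[1]
r={c:pinpoint(c,n)[:3] for c in('scene','top','wrist')}
for c in r: print(c,[(np.round(q['at'],1).tolist(),round(q['conf'],2)) for q in r[c]],'expect',proj(c,S['tool_pos']-[0,0,160]).round(1),'head',proj(c,S['tool_pos']+[0,0,10]).round(1))
o=[(ray(c,r[c][0]['at'])) for c in r if r[c]]
if len(o)>1: print('foot',tri(o).round(1))
cv2.imwrite('pics/s_%s.png'%n,s);cv2.imwrite('pics/wf_%s.png'%n,w)
E
python3 foot.py spatula
```

```text
tcp [615.7 -48.8 370.8]
scene [([312.5, 239.9], 0.57)] expect [314.  241.6] head [314.7 172.1]
top [([310.3, 198.9], 0.61), ([164.4, 259.2], 0.56)] expect [309.2 201.4] head [305.8 181.1]
wrist [([324.9, 225.9], 0.62)] expect [324.4 220.9] head [324.1 327.3]
foot [617.9 -51.1 216.7]
```

```bash
echo '[616,-49.5,372,83.6]' > cmd.json; python3 pl.py 590,-200,372,97 558,-304,372,110 558,-304,220,110
```

```text
-> [590.0, -200.0, 372.0, 97.0] dp [-0.762, -0.045, -0.0] az -0.0744 rows>= 2.4
-> [558.0, -304.0, 372.0, 110.0] dp [-0.497, -0.222, -0.0] az -0.0723 rows>= 1.7
-> [558.0, -304.0, 220.0, 110.0] dp [0.0, -0.0, 0.76] az 0.0 rows>= 2.4
```

Request:
step_arm(targets=[{"dp": [-0.25,-0.015,0],"angular": [0,0,-0.0244],"fingers": 1},{"dp": [-0.5,-0.03,0],"angular": [0,0,-0.05],"fingers": 1},{"dp": [-0.762,-0.045,0],"angular": [0,0,-0.0744],"fingers": 1},{"dp": [-0.762,-0.045,0],"angular": [0,0,-0.0744],"fingers": 1},{"dp": [-0.762,-0.045,0],"angular": [0,0,-0.0744],"fingers": 1},{"dp": [-0.762,-0.045,0],"angular": [0,0,-0.0744],"fingers": 1},{"dp": [-0.762,-0.045,0],"angular": [0,0,-0.0744],"fingers": 1},{"dp": [-0.762,-0.045,0],"angular": [0,0,-0.0744],"fingers": 1}])

```text
time: 52.8
tool_pos: [590.2, -198.5, 372.2]
tcp_rot: [180.0, 0.0, 97.0]
ft_force: [-0.5, 0.1, 0.1]
finger_gap: 9.7
grip_force: 43.8
```

Request:
step_arm(targets=[{"dp": [-0.25,-0.11,0],"angular": [0,0,-0.036],"fingers": 1},{"dp": [-0.497,-0.222,0],"angular": [0,0,-0.0723],"fingers": 1},{"dp": [-0.497,-0.222,0],"angular": [0,0,-0.0723],"fingers": 1},{"dp": [-0.497,-0.222,0],"angular": [0,0,-0.0723],"fingers": 1},{"dp": [-0.497,-0.222,0],"angular": [0,0,-0.0723],"fingers": 1},{"dp": [-0.497,-0.222,0],"angular": [0,0,-0.0723],"fingers": 1},{"dp": [-0.497,-0.222,0],"angular": [0,0,-0.0723],"fingers": 1},{"dp": [-0.497,-0.222,0],"angular": [0,0,-0.0723],"fingers": 1}])

```text
time: 53.8
tool_pos: [558.2, -303.0, 372.1]
tcp_rot: [180.0, 0.0, 110.0]
ft_force: [0.2, 0.3, -0.9]
finger_gap: 9.7
grip_force: 43.8
```

Request:
step_arm(targets=[{"dp": [0,0,0.08],"angular": [0,0,0],"fingers": 1},{"dp": [0,0,0.18],"angular": [0,0,0],"fingers": 1},{"dp": [0,0,0.28],"angular": [0,0,0],"fingers": 1},{"dp": [0,0,0.38],"angular": [0,0,0],"fingers": 1},{"dp": [0,0,0.48],"angular": [0,0,0],"fingers": 1},{"dp": [0,0,0.56],"angular": [0,0,0],"fingers": 1},{"dp": [0,0,0.6],"angular": [0,0,0],"fingers": 1},{"dp": [0,0,0.6],"angular": [0,0,0],"fingers": 1}])

```text
time: 54.8
tool_pos: [557.8, -303.2, 251.5]
tcp_rot: [-180.0, -0.0, 110.0]
ft_force: [0.1, -0.2, -0.4]
finger_gap: 9.2
grip_force: 43.9
```

```bash
python3 foot.py spatula
python3 - <<'E'
import sys;sys.argv=['x','a']
from h import *
im=cv2.imread('pics/wf_spatula.png');cv2.imwrite('pics/v1.png',np.hstack([cv2.resize(im[110:430,180:480],(400,427)),cv2.resize(cv2.imread('pics/s_spatula.png')[130:260,190:312],(400,427))]))
E
```

```text
tcp [ 558.5 -303.6  253.2]
scene [([251.5, 209.0], 0.98)] expect [253.7 211.4] head [247.8 153.2]
top [([423.3, 241.4], 0.55), ([154.0, 236.6], 0.55)] expect [420.9 237.7] head [435.3 225.2]
wrist [([324.5, 226.9], 0.89)] expect [323.4 220.5] head [323.4 326.9]
foot [ 556.3 -309.8   94.4]
```

View pics/v1.png

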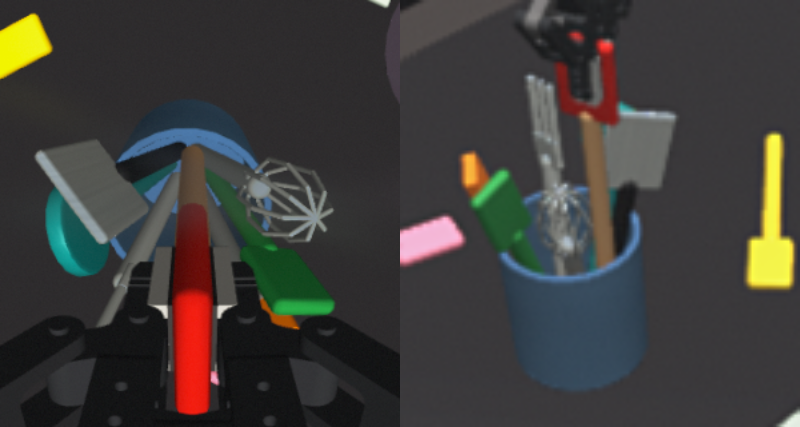

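Request:
step_arm(targets=[{"dp": [0,0,0.06],"angular": [0,0,0],"fingers": 1},{"dp": [0,0,0.12],"angular": [0,0,0],"fingers": 1},{"dp": [0,0,0.18],"angular": [0,0,0],"fingers": 1},{"dp": [0,0,0.24],"angular": [0,0,0],"fingers": 1},{"dp": [0,0,0.29],"angular": [0,0,0],"fingers": 1},{"dp": [0,0,0.33],"angular": [0,0,0],"fingers": 1},{"dp": [0,0,0.37],"angular": [0,0,0],"fingers": 1},{"dp": [0,0,0.4],"angular": [0,0,0],"fingers": 1}])

```text
time: 56.1
tool_pos: [558.0, -303.4, 171.7]
tcp_rot: [-180.0, -0.0, 110.0]
ft_force: [0.1, 0.8, -0.6]
finger_gap: 9.5
grip_force: 43.9
```

Request:
step_arm(targets=[{"dp": [0,0,0.005],"angular": [0,0,0],"fingers": 1},{"dp": [0,0,0.01],"angular": [0,0,0],"fingers": 1},{"dp": [0,0,0.015],"angular": [0,0,0],"fingers": 1},{"dp": [0,0,0.02],"angular": [0,0,0],"fingers": 1},{"dp": [0,0,0.02],"angular": [0,0,0],"fingers": 1},{"dp": [0,0,0.02],"angular": [0,0,0],"fingers": 1},{"dp": [0,0,0.02],"angular": [0,0,0],"fingers": 1},{"dp": [0,0,0.02],"angular": [0,0,0],"fingers": 1}])

```text
time: 57.1
tool_pos: [558.0, -303.4, 168.1]
tcp_rot: [180.0, 0.0, 110.0]
ft_force: [0.5, -0.6, -0.9]
finger_gap: 9.8
grip_force: 43.9
```

Request:
step_arm(targets=[{"dp": [0,0,0.008],"angular": [0,0,0],"fingers": 1},{"dp": [0,0,0.008],"angular": [0,0,0],"fingers": 1},{"dp": [0,0,0.008],"angular": [0,0,0],"fingers": 0.85},{"dp": [0,0,0.008],"angular": [0,0,0],"fingers": 0.75},{"dp": [0,0,0.008],"angular": [0,0,0],"fingers": 0.7},{"dp": [0,0,0.008],"angular": [0,0,0],"fingers": 0.7},{"dp": [0,0,0.008],"angular": [0,0,0],"fingers": 0.7},{"dp": [0,0,0.008],"angular": [0,0,0],"fingers": 0.7}])

```text
time: 58.1
tool_pos: [558.0, -303.4, 166.5]
tcp_rot: [180.0, 0.0, 110.0]
ft_force: [-0.4, -0.2, 0.6]
finger_gap: 25.9
grip_force: 0.0
```

Request:
step_arm(targets=[{"dp": [0,0,-0.05],"angular": [0,0,0],"fingers": 0.7},{"dp": [0,0,-0.12],"angular": [0,0,0],"fingers": 0.7},{"dp": [0,0,-0.2],"angular": [0,0,0],"fingers": 0.7},{"dp": [0,0,-0.3],"angular": [0,0,0],"fingers": 0.7},{"dp": [0,0,-0.45],"angular": [0,0,0],"fingers": 0.6},{"dp": [0,0,-0.65],"angular": [0,0,0],"fingers": 0.3},{"dp": [0,0,-0.85],"angular": [0,0,0],"fingers": 0},{"dp": [0,0,-0.9],"angular": [0,0,0],"fingers": 0}])

```text
time: 59.1
tool_pos: [559.0, -304.0, 352.0]
tcp_rot: [179.7, 0.3, 110.0]
ft_force: [-0.3, -0.0, 0.1]
finger_gap: 84.6
grip_force: 0.0
```

```bash
python3 foot.py spatula; echo '[558,-304,346.4,110]' >cmd.json; python3 pl.py 615.3,9.5,346,94.4 615.3,9.5,168,94.4
```

```text
tcp [ 558.1 -303.4  346.7]
scene [] expect [250.8 180.9] head [244.1 115.5]
top [([416.6, 244.6], 0.76), ([358.5, 168.1], 0.74), ([291.8, 251.0], 0.48)] expect [428.2 231.5] head [445.3 216.7]
wrist [([319.1, 189.0], 0.75), ([490.7, 144.7], 0.54)] expect [324.4 222.4] head [324.3 330.7]
foot [ 551.6 -304.8   26. ]
-> [586.6, -147.2, 346.2, 102.2] dp [0.687, 0.403, 0.001] az 0.0433 rows>= 2.5
-> [615.3, 9.5, 346.0, 94.4] dp [0.736, 0.305, 0.001] az 0.0434 rows>= 2.6
-> [615.3, 9.5, 168.0, 94.4] dp [0.0, 0.0, 0.89] az -0.0 rows>= 2.8
```

Request:
step_arm(targets=[{"dp": [0.687,0.403,0],"angular": [0,0,0.0433],"fingers": 0},{"dp": [0.687,0.403,0],"angular": [0,0,0.0433],"fingers": 0},{"dp": [0.687,0.403,0],"angular": [0,0,0.0433],"fingers": 0},{"dp": [0.687,0.403,0],"angular": [0,0,0.0433],"fingers": 0},{"dp": [0.687,0.403,0],"angular": [0,0,0.0433],"fingers": 0},{"dp": [0.687,0.403,0],"angular": [0,0,0.0433],"fingers": 0},{"dp": [0.687,0.403,0],"angular": [0,0,0.0433],"fingers": 0},{"dp": [0.687,0.403,0],"angular": [0,0,0.0433],"fingers": 0}])

```text
time: 60.4
tool_pos: [586.7, -147.3, 346.4]
tcp_rot: [-180.0, -0.0, 102.1]
ft_force: [-0.8, -0.2, 1.0]
finger_gap: 85.2
grip_force: 0.0
```

Request:
step_arm(targets=[{"dp": [0.736,0.305,0],"angular": [0,0,0.0434],"fingers": 0},{"dp": [0.736,0.305,0],"angular": [0,0,0.0434],"fingers": 0},{"dp": [0.736,0.305,0],"angular": [0,0,0.0434],"fingers": 0},{"dp": [0.736,0.305,0],"angular": [0,0,0.0434],"fingers": 0},{"dp": [0.736,0.305,0],"angular": [0,0,0.0434],"fingers": 0},{"dp": [0.736,0.305,0],"angular": [0,0,0.0434],"fingers": 0},{"dp": [0.736,0.305,0],"angular": [0,0,0.0434],"fingers": 0},{"dp": [0.736,0.305,0],"angular": [0,0,0.0434],"fingers": 0}])

```text
time: 61.4
tool_pos: [615.3, 9.4, 346.5]
tcp_rot: [180.0, 0.0, 94.3]
ft_force: [0.0, -0.2, 0.3]
finger_gap: 85.4
grip_force: 0.0
```

Request:
step_arm(targets=[{"dp": [0,0,0.25],"angular": [0,0,0],"fingers": 0},{"dp": [0,0,0.47],"angular": [0,0,0],"fingers": 0},{"dp": [0,0,0.63],"angular": [0,0,0],"fingers": 0},{"dp": [0,0,0.76],"angular": [0,0,0],"fingers": 0},{"dp": [0,0,0.86],"angular": [0,0,0],"fingers": 0},{"dp": [0,0,0.89],"angular": [0,0,0],"fingers": 0},{"dp": [0,0,0.89],"angular": [0,0,0],"fingers": 0.4},{"dp": [0,0,0.89],"angular": [0,0,0],"fingers": 0.6}])

```text
time: 62.4
tool_pos: [616.2, 10.0, 170.0]
tcp_rot: [179.9, 0.0, 94.4]
ft_force: [-0.0, 0.2, -0.0]
finger_gap: 51.6
grip_force: 0.0
```

Request:
step_arm(targets=[{"dp": [0,0,0],"angular": [0,0,0],"fingers": 0.8},{"dp": [0,0,0],"angular": [0,0,0],"fingers": 1},{"dp": [0,0,0],"angular": [0,0,0],"fingers": 1},{"dp": [0,0,0],"angular": [0,0,0],"fingers": 1},{"dp": [0,0,0],"angular": [0,0,0],"fingers": 1},{"dp": [0,0,0],"angular": [0,0,0],"fingers": 1},{"dp": [0,0,0],"angular": [0,0,0],"fingers": 1},{"dp": [0,0,0],"angular": [0,0,0],"fingers": 1}], newtons=40)

```text
time: 63.4
tool_pos: [615.7, 10.1, 169.0]
tcp_rot: [179.9, 0.0, 94.4]
ft_force: [1.4, -0.0, 4.6]
finger_gap: 9.8
grip_force: 44.6
```

Request:
step_arm(targets=[{"dp": [0,0,-0.08],"angular": [0,0,0],"fingers": 1},{"dp": [0,0,-0.2],"angular": [0,0,0],"fingers": 1},{"dp": [0,0,-0.35],"angular": [0,0,0],"fingers": 1},{"dp": [0,0,-0.525],"angular": [0,0,0],"fingers": 1},{"dp": [0,0,-0.7],"angular": [0,0,0],"fingers": 1},{"dp": [0,0,-0.85],"angular": [0,0,0],"fingers": 1},{"dp": [0,0,-1.0],"angular": [0,0,0],"fingers": 1},{"dp": [0,0,-1.0],"angular": [0,0,0],"fingers": 1}])

```text
time: 64.4
tool_pos: [616.0, 10.0, 372.1]
tcp_rot: [179.7, 0.0, 94.4]
ft_force: [-0.2, 0.2, -2.3]
finger_gap: 9.3
grip_force: 43.8
```

```bash
python3 foot.py spoon
```

```text
tcp [614.8  10.1 367. ]
scene [([334.7, 255.6], 0.73)] expect [336.6 258.1] head [340.5 188.9]
top [] expect [281.3 201.9] head [273.1 181.7]
wrist [([321.7, 223.6], 0.77)] expect [324.2 220.9] head [323.6 327.1]
foot [613.6   6.4 209.2]
```

```bash
echo '[615.3,9.5,368,94.4]' >cmd.json; python3 pl.py 600,-180,390,42 580,-368,390,-10
python3 - <<'E'
from h import *
s=snapshot('scene');q=masks_of('scene','crock')
for b in q[:2]:
    ys,xs=np.where(b['pixels']);print(b['conf'],xs.min(),xs.max(),ys.min(),ys.max())
E
```

```text
-> [600.0, -180.0, 390.0, 42.0] dp [-0.939, -0.149, -0.11] az 0.2911 rows>= 4.9
-> [580.0, -368.0, 390.0, -10.0] dp [-0.703, 0.632, 0.0] az 0.2889 rows>= 4.9
0.86 220 266 190 248
```

Request:
step_arm(targets=[{"dp": [-0.15,-0.02,-0.11],"angular": [0,0,0.04],"fingers": 1},{"dp": [-0.35,-0.05,-0.11],"angular": [0,0,0.09],"fingers": 1},{"dp": [-0.55,-0.09,-0.11],"angular": [0,0,0.14],"fingers": 1},{"dp": [-0.75,-0.12,-0.11],"angular": [0,0,0.19],"fingers": 1},{"dp": [-0.939,-0.149,-0.11],"angular": [0,0,0.24],"fingers": 1},{"dp": [-0.939,-0.149,-0.11],"angular": [0,0,0.2911],"fingers": 1},{"dp": [-0.939,-0.149,-0.11],"angular": [0,0,0.2911],"fingers": 1},{"dp": [-0.939,-0.149,-0.11],"angular": [0,0,0.2911],"fingers": 1}])

```text
time: 65.8
tool_pos: [600.0, -179.0, 390.3]
tcp_rot: [-180.0, 0.0, 42.2]
ft_force: [-0.7, -0.1, -0.3]
finger_gap: 9.6
grip_force: 43.8
```

Request:
step_arm(targets=[{"dp": [-0.15,0.13,0],"angular": [0,0,0.05],"fingers": 1},{"dp": [-0.3,0.27,0],"angular": [0,0,0.1],"fingers": 1},{"dp": [-0.45,0.4,0],"angular": [0,0,0.15],"fingers": 1},{"dp": [-0.6,0.54,0],"angular": [0,0,0.2],"fingers": 1},{"dp": [-0.703,0.632,0],"angular": [0,0,0.25],"fingers": 1},{"dp": [-0.703,0.632,0],"angular": [0,0,0.2889],"fingers": 1},{"dp": [-0.703,0.632,0],"angular": [0,0,0.2889],"fingers": 1},{"dp": [-0.703,0.632,0],"angular": [0,0,0.2889],"fingers": 1}])

```text
time: 66.8
tool_pos: [580.3, -366.7, 390.6]
tcp_rot: [180.0, -0.0, -9.7]
ft_force: [0.1, -0.1, -1.0]
finger_gap: 9.5
grip_force: 43.8
```

```bash
python3 foot.py spoon
python3 - <<'E'
from h import *
P=camera_params('wrist');q=masks_of('wrist','crock')
for b in q[:2]:
    ys,xs=np.where(b['pixels']);print(b['conf'],xs.min(),xs.max(),ys.min(),ys.max())
pts=[(570+53*np.cos(a),-338+53*np.sin(a),115) for a in np.radians(range(0,360,10))]
p=np.array([proj('wrist',x,P) for x in pts]);print(p.min(0).round(),p.max(0).round())
im=cv2.imread('pics/wf_spoon.png')
for x in p: cv2.circle(im,tuple(int(v) for v in x),1,(0,0,255),-1)
cv2.imwrite('pics/v2.png',im)
E
```

```text
tcp [ 580.2 -366.8  390.7]
scene [([330.8, 415.0], 0.74), ([221.4, 154.9], 0.67), ([476.7, 378.5], 0.39)] expect [223.1 157.6] head [213.2  88.7]
top [([461.5, 221.3], 0.69), ([359.4, 163.8], 0.59)] expect [462.5 217.8] head [486.4 200. ]
wrist [([322.6, 224.2], 0.65)] expect [324.1 220.4] head [324.6 325.7]
foot [ 569.8 -268.9 -329.3]
0.72 257 347 159 252
[256. 162.] [347. 251.]
```

View pics/v2.png

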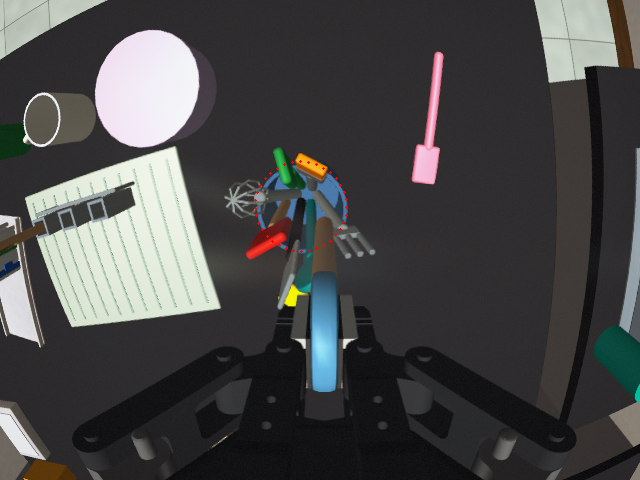

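Request:
step_arm(targets=[{"dp": [0,0,0.12],"angular": [0,0,0],"fingers": 1},{"dp": [0,0,0.25],"angular": [0,0,0],"fingers": 1},{"dp": [0,0,0.38],"angular": [0,0,0],"fingers": 1},{"dp": [0,0,0.5],"angular": [0,0,0],"fingers": 1},{"dp": [0,0,0.6],"angular": [0,0,0],"fingers": 1},{"dp": [0,0,0.68],"angular": [0,0,0],"fingers": 1},{"dp": [0,0,0.75],"angular": [0,0,0],"fingers": 1},{"dp": [0,0,0.8],"angular": [0,0,0],"fingers": 1}])

```text
time: 68.15
tool_pos: [580.0, -367.5, 229.9]
tcp_rot: [-180.0, -0.0, -10.0]
ft_force: [-0.2, 0.1, -0.9]
finger_gap: 9.6
grip_force: 43.8
```

Request:
step_arm(targets=[{"dp": [0,0,0.03],"angular": [0,0,0],"fingers": 1},{"dp": [0,0,0.06],"angular": [0,0,0],"fingers": 1},{"dp": [0,0,0.09],"angular": [0,0,0],"fingers": 1},{"dp": [0,0,0.12],"angular": [0,0,0],"fingers": 1},{"dp": [0,0,0.14],"angular": [0,0,0],"fingers": 1},{"dp": [0,0,0.16],"angular": [0,0,0],"fingers": 1},{"dp": [0,0,0.18],"angular": [0,0,0],"fingers": 1},{"dp": [0,0,0.2],"angular": [0,0,0],"fingers": 1}])

```text
time: 69.15
tool_pos: [580.0, -367.5, 190.3]
tcp_rot: [180.0, -0.0, -10.0]
ft_force: [-0.4, -0.0, -0.2]
finger_gap: 9.5
grip_force: 43.8
```

```bash
python3 foot.py spoon
```

```text
tcp [ 579.8 -367.4  190.1]
scene [] expect [232.5 222.2] head [224.7 168.3]
top [([176.8, 216.0], 0.68), ([444.4, 235.6], 0.49), ([362.0, 161.7], 0.46)] expect [442.5 233.1] head [459.2 220.7]
wrist [([321.4, 223.3], 0.57)] expect [324.3 220.7] head [325.1 325.6]
foot [ 610.9 -156.9  668.2]
```

No contact, going the remaining ~27 mm and releasing.

Request:
step_arm(targets=[{"dp": [0,0,0.025],"angular": [0,0,0],"fingers": 1},{"dp": [0,0,0.05],"angular": [0,0,0],"fingers": 1},{"dp": [0,0,0.075],"angular": [0,0,0],"fingers": 1},{"dp": [0,0,0.095],"angular": [0,0,0],"fingers": 1},{"dp": [0,0,0.11],"angular": [0,0,0],"fingers": 1},{"dp": [0,0,0.12],"angular": [0,0,0],"fingers": 1},{"dp": [0,0,0.13],"angular": [0,0,0],"fingers": 1},{"dp": [0,0,0.133],"angular": [0,0,0],"fingers": 1}])

```text
time: 70.45
tool_pos: [580.0, -367.4, 163.8]
tcp_rot: [-180.0, 0.0, -10.0]
ft_force: [0.4, -0.0, -0.4]
finger_gap: 9.4
grip_force: 43.8
```

Request:
step_arm(targets=[{"dp": [0,0,0.004],"angular": [0,0,0],"fingers": 1},{"dp": [0,0,0.004],"angular": [0,0,0],"fingers": 0.85},{"dp": [0,0,0.004],"angular": [0,0,0],"fingers": 0.75},{"dp": [0,0,0.004],"angular": [0,0,0],"fingers": 0.7},{"dp": [0,0,0.004],"angular": [0,0,0],"fingers": 0.7},{"dp": [0,0,0.004],"angular": [0,0,0],"fingers": 0.7},{"dp": [0,0,0.004],"angular": [0,0,0],"fingers": 0.7},{"dp": [0,0,0.004],"angular": [0,0,0],"fingers": 0.7}])

```text
time: 71.45
tool_pos: [580.0, -367.5, 163.1]
tcp_rot: [180.0, -0.0, -10.0]
ft_force: [0.0, 0.1, -0.2]
finger_gap: 25.6
grip_force: 0.0
```

Request:
step_arm(targets=[{"dp": [0,0,-0.05],"angular": [0,0,0],"fingers": 0.7},{"dp": [0,0,-0.12],"angular": [0,0,0],"fingers": 0.7},{"dp": [0,0,-0.2],"angular": [0,0,0],"fingers": 0.7},{"dp": [0,0,-0.3],"angular": [0,0,0],"fingers": 0.7},{"dp": [0,0,-0.45],"angular": [0,0,0],"fingers": 0.6},{"dp": [0,0,-0.65],"angular": [0,0,0],"fingers": 0.3},{"dp": [0,0,-0.85],"angular": [0,0,0],"fingers": 0},{"dp": [0,0,-0.95],"angular": [0,0,0],"fingers": 0}])

```text
time: 72.45
tool_pos: [580.5, -367.9, 358.3]
tcp_rot: [179.9, -0.3, -10.0]
ft_force: [-1.1, 0.7, 0.3]
finger_gap: 85.0
grip_force: 0.0
```

```bash
echo '[580,-368,352.6,-10]' >cmd.json; python3 pl.py 614.5,69.7,352,99.5 614.5,69.7,172,99.5
```

```text
-> [591.5, -222.1, 352.4, 26.5] dp [-0.07, -0.728, 0.001] az -0.2028 rows>= 3.4
-> [603.0, -76.2, 352.2, 63.0] dp [0.377, -0.628, 0.001] az -0.2028 rows>= 3.4
-> [614.5, 69.7, 352.0, 99.5] dp [0.676, -0.279, 0.001] az -0.2027 rows>= 3.4
-> [614.5, 69.7, 172.0, 99.5] dp [0.0, -0.0, 0.9] az -0.0 rows>= 2.9
```

```bash
python3 look.py w11
python3 - <<'E'
from h import *
import pickle;P=pickle.load(open('P.pkl','rb'))
im=cv2.imread('pics/w11.png')
c=proj('wrist',(570,-338,115),P);print(c)
x0,y0=int(c[0])-85,int(c[1])-65;print(x0,y0)
a=cv2.resize(im[y0:y0+150,x0:x0+170],None,fx=3.5,fy=3.5,interpolation=cv2.INTER_CUBIC)
s=snapshot('scene');b=cv2.resize(s[130:260,190:312],(205,218))
r=cv2.resize(s[310:440,390:560],(205,157))
o=np.zeros((525,800,3),np.uint8);o[:a.shape[0],:a.shape[1]]=a[:525];o[:218,595:]=b;o[230:387,595:]=r
cv2.imwrite('pics/v3.png',o)
E
```

```text
tcp [ 580.8 -368.1  360.6] [179.8  -0.4 -10. ] t 72.5 cam [ 658. -381.  501.] vfov 65.70646984690485 F [-0.8 -0.1  3. ]
[298.02689883 216.01254009]
213 151
```

View pics/v3.png

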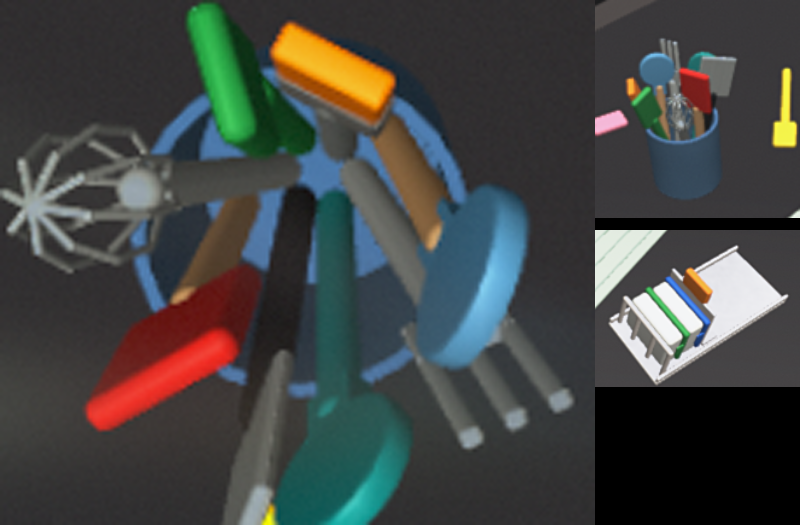

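Run:
```python
from h import *
import pickle;P=pickle.load(open('P.pkl','rb'))
C=np.array([570,-338])
for n,p,h in [('redTopR',(235,345),200),('redBotR',(262,275),155),('redTopL',(95,415),200),('spoonL',(420,340),185),('spoonTop',(440,215),160),('spoonR',(520,230),180),('brushB',(345,155),140),('brushTopR',(390,110),195),('brushTopL',(280,40),195),('greenB',(240,140),170),('greenL',(195,20),195),('slice',(285,360),150),('whiskball',(140,190),150),('whiskR',(170,160),150),('forkneck',(410,325),145)]:
    print(n,(atz('wrist',(213+p[0]/3.5,151+p[1]/3.5),h,P)[:2]-C).round())
```

```text
redTopR [-7. 12.]
redBotR [-2.  8.]
redTopL [-19.  51.]
spoonL [-19. -33.]
spoonTop [  7. -43.]
spoonR [  4. -63.]
brushB [ 24. -20.]
brushTopR [ 43. -36.]
brushTopL [ 64. -13.]
greenB [38.  4.]
greenL [72.  6.]
slice [-30.   7.]
whiskball [27. 37.]
whiskR [33. 27.]
forkneck [-27. -30.]
```

Request:
step_arm(targets=[{"dp": [-0.07,-0.728,0],"angular": [0,0,-0.2028],"fingers": 0},{"dp": [-0.07,-0.728,0],"angular": [0,0,-0.2028],"fingers": 0},{"dp": [-0.07,-0.728,0],"angular": [0,0,-0.2028],"fingers": 0},{"dp": [-0.07,-0.728,0],"angular": [0,0,-0.2028],"fingers": 0},{"dp": [-0.07,-0.728,0],"angular": [0,0,-0.2028],"fingers": 0},{"dp": [-0.07,-0.728,0],"angular": [0,0,-0.2028],"fingers": 0},{"dp": [-0.07,-0.728,0],"angular": [0,0,-0.2028],"fingers": 0},{"dp": [-0.07,-0.728,0],"angular": [0,0,-0.2028],"fingers": 0}])

```text
time: 73.55
tool_pos: [591.4, -222.0, 352.9]
tcp_rot: [-180.0, 0.0, 26.4]
ft_force: [0.6, 0.2, -0.7]
finger_gap: 85.5
grip_force: 0.0
```

Request:
step_arm(targets=[{"dp": [0.377,-0.628,0],"angular": [0,0,-0.2028],"fingers": 0},{"dp": [0.377,-0.628,0],"angular": [0,0,-0.2028],"fingers": 0},{"dp": [0.377,-0.628,0],"angular": [0,0,-0.2028],"fingers": 0},{"dp": [0.377,-0.628,0],"angular": [0,0,-0.2028],"fingers": 0},{"dp": [0.377,-0.628,0],"angular": [0,0,-0.2028],"fingers": 0},{"dp": [0.377,-0.628,0],"angular": [0,0,-0.2028],"fingers": 0},{"dp": [0.377,-0.628,0],"angular": [0,0,-0.2028],"fingers": 0},{"dp": [0.377,-0.628,0],"angular": [0,0,-0.2028],"fingers": 0}])

```text
time: 74.55
tool_pos: [603.0, -76.0, 353.1]
tcp_rot: [-180.0, 0.0, 62.9]
ft_force: [-0.3, -0.4, 0.6]
finger_gap: 85.4
grip_force: 0.0
```

Request:
step_arm(targets=[{"dp": [0.676,-0.279,0],"angular": [0,0,-0.2027],"fingers": 0},{"dp": [0.676,-0.279,0],"angular": [0,0,-0.2027],"fingers": 0},{"dp": [0.676,-0.279,0],"angular": [0,0,-0.2027],"fingers": 0},{"dp": [0.676,-0.279,0],"angular": [0,0,-0.2027],"fingers": 0},{"dp": [0.676,-0.279,0],"angular": [0,0,-0.2027],"fingers": 0},{"dp": [0.676,-0.279,0],"angular": [0,0,-0.2027],"fingers": 0},{"dp": [0.676,-0.279,0],"angular": [0,0,-0.2027],"fingers": 0},{"dp": [0.676,-0.279,0],"angular": [0,0,-0.2027],"fingers": 0}])

```text
time: 75.55
tool_pos: [614.8, 69.8, 353.1]
tcp_rot: [180.0, 0.0, 99.4]
ft_force: [-0.2, 0.3, -0.0]
finger_gap: 85.3
grip_force: 0.0
```

Request:
step_arm(targets=[{"dp": [0,0,0.25],"angular": [0,0,0],"fingers": 0},{"dp": [0,0,0.47],"angular": [0,0,0],"fingers": 0},{"dp": [0,0,0.63],"angular": [0,0,0],"fingers": 0},{"dp": [0,0,0.77],"angular": [0,0,0],"fingers": 0},{"dp": [0,0,0.87],"angular": [0,0,0],"fingers": 0},{"dp": [0,0,0.9],"angular": [0,0,0],"fingers": 0},{"dp": [0,0,0.9],"angular": [0,0,0],"fingers": 0.4},{"dp": [0,0,0.9],"angular": [0,0,0],"fingers": 0.6}])

```text
time: 76.55
tool_pos: [615.7, 70.2, 174.7]
tcp_rot: [179.9, 0.0, 99.5]
ft_force: [0.5, 0.6, -0.7]
finger_gap: 51.6
grip_force: 0.0
```

Request:
step_arm(targets=[{"dp": [0,0,0],"angular": [0,0,0],"fingers": 0.8},{"dp": [0,0,0],"angular": [0,0,0],"fingers": 1},{"dp": [0,0,0],"angular": [0,0,0],"fingers": 1},{"dp": [0,0,0],"angular": [0,0,0],"fingers": 1},{"dp": [0,0,0],"angular": [0,0,0],"fingers": 1},{"dp": [0,0,0],"angular": [0,0,0],"fingers": 1},{"dp": [0,0,0],"angular": [0,0,0],"fingers": 1},{"dp": [0,0,0],"angular": [0,0,0],"fingers": 1}], newtons=40)

```text
time: 77.55
tool_pos: [615.1, 70.2, 173.5]
tcp_rot: [180.0, 0.0, 99.5]
ft_force: [1.8, -0.0, 6.0]
finger_gap: 9.5
grip_force: 44.8
```

Request:
step_arm(targets=[{"dp": [0,0,-0.08],"angular": [0,0,0],"fingers": 1},{"dp": [0,0,-0.2],"angular": [0,0,0],"fingers": 1},{"dp": [0,0,-0.35],"angular": [0,0,0],"fingers": 1},{"dp": [0,0,-0.525],"angular": [0,0,0],"fingers": 1},{"dp": [0,0,-0.7],"angular": [0,0,0],"fingers": 1},{"dp": [0,0,-0.85],"angular": [0,0,0],"fingers": 1},{"dp": [0,0,-1.0],"angular": [0,0,0],"fingers": 1},{"dp": [0,0,-1.0],"angular": [0,0,0],"fingers": 1}])

```text
time: 78.55
tool_pos: [615.4, 70.2, 376.7]
tcp_rot: [179.7, 0.0, 99.5]
ft_force: [-0.0, 0.6, -0.8]
finger_gap: 9.3
grip_force: 44.0
```

```bash
python3 foot.py turner
```

```text
tcp [614.2  70.1 371.7]
scene [([362.7, 272.5], 0.79), ([285.6, 370.7], 0.49)] expect [361.1 272.9] head [368.8 203.2]
top [] expect [252.5 201.4] head [239.1 181. ]
wrist [([323.0, 224.8], 0.79)] expect [324.1 220.8] head [323.5 327.1]
foot [613.   69.7 213.4]
```

```bash
cat > pl2.py <<'E'
from h import *
cur=(np.array([614.5,69.7,372.]),Ro.from_euler('xyz',[180,0,99.5],degrees=True))
a=np.array([13,-4,175.]);a/=np.linalg.norm(a)
F=np.array([567,-338,6.]);ax=np.cross([0,0,1],a);Q=Ro.from_rotvec(ax/np.linalg.norm(ax)*np.arccos(a[2]))
R=Q*Ro.from_euler('xyz',[180,0,176],degrees=True)
for p,r in [((605,-80,390),Ro.from_euler('xyz',[180,0,140],degrees=True)),((600,-220,390),Ro.from_euler('xyz',[180,0,176],degrees=True)),(F+(160+222)*a,R)]:
    p=np.array(p,float);dp=(cur[1].inv().apply(p-cur[0])/200).round(3);an=((cur[1].inv()*r).as_rotvec(degrees=True)/180).round(4)
    print(p.round(1),dp.tolist(),an.tolist()); cur=(cur[0]+cur[1].apply(dp*200),cur[1]*Ro.from_rotvec(an*180,degrees=True))
s=snapshot('scene')
for b in masks_of('scene','crock')[:1]:
    ys,xs=np.where(b['pixels']);print(b['conf'],xs.min(),xs.max(),ys.min(),ys.max())
E
python3 pl2.py
```

```text
[605. -80. 390.] [-0.73, -0.17, -0.09] [-0.0, 0.0, -0.225]
[ 600. -220.  390.] [-0.431, -0.553, -0.0] [-0.0, 0.0, -0.2]
[ 595.3 -346.7  386.9] [-0.021, -0.633, 0.016] [-0.0056, 0.024, 0.0]
0.95 221 264 196 248
```

Request:
step_arm(targets=[{"dp": [-0.2,-0.05,-0.09],"angular": [0,0,-0.05],"fingers": 1},{"dp": [-0.4,-0.1,-0.09],"angular": [0,0,-0.1],"fingers": 1},{"dp": [-0.6,-0.14,-0.09],"angular": [0,0,-0.15],"fingers": 1},{"dp": [-0.73,-0.17,-0.09],"angular": [0,0,-0.2],"fingers": 1},{"dp": [-0.73,-0.17,-0.09],"angular": [0,0,-0.225],"fingers": 1},{"dp": [-0.73,-0.17,-0.09],"angular": [0,0,-0.225],"fingers": 1},{"dp": [-0.73,-0.17,-0.09],"angular": [0,0,-0.225],"fingers": 1},{"dp": [-0.73,-0.17,-0.09],"angular": [0,0,-0.225],"fingers": 1}])

```text
time: 79.95
tool_pos: [605.2, -78.9, 391.0]
tcp_rot: [-180.0, -0.0, 139.9]
ft_force: [-0.8, -0.8, -0.7]
finger_gap: 10.0
grip_force: 44.0
```

Request:
step_arm(targets=[{"dp": [-0.11,-0.14,0],"angular": [0,0,-0.05],"fingers": 1},{"dp": [-0.22,-0.28,0],"angular": [0,0,-0.1],"fingers": 1},{"dp": [-0.33,-0.41,0],"angular": [0,0,-0.15],"fingers": 1},{"dp": [-0.431,-0.553,0],"angular": [0,0,-0.2],"fingers": 1},{"dp": [-0.431,-0.553,0],"angular": [0,0,-0.2],"fingers": 1},{"dp": [-0.431,-0.553,0],"angular": [0,0,-0.2],"fingers": 1},{"dp": [-0.431,-0.553,0],"angular": [0,0,-0.2],"fingers": 1},{"dp": [-0.431,-0.553,0],"angular": [0,0,-0.2],"fingers": 1}])

```text
time: 80.95
tool_pos: [600.3, -218.6, 391.3]
tcp_rot: [-180.0, 0.0, 176.0]
ft_force: [-1.0, 0.2, 0.0]
finger_gap: 9.4
grip_force: 44.0
```

Request:
step_arm(targets=[{"dp": [0,-0.15,0],"angular": [0,0,0],"fingers": 1},{"dp": [-0.01,-0.3,0],"angular": [-0.002,0.01,0],"fingers": 1},{"dp": [-0.021,-0.5,0.01],"angular": [-0.0056,0.024,0],"fingers": 1},{"dp": [-0.021,-0.633,0.016],"angular": [-0.0056,0.024,0],"fingers": 1},{"dp": [-0.021,-0.633,0.016],"angular": [-0.0056,0.024,0],"fingers": 1},{"dp": [-0.021,-0.633,0.016],"angular": [-0.0056,0.024,0],"fingers": 1},{"dp": [-0.021,-0.633,0.016],"angular": [-0.0056,0.024,0],"fingers": 1},{"dp": [-0.021,-0.633,0.016],"angular": [-0.0056,0.024,0],"fingers": 1}])

```text
time: 81.95
tool_pos: [595.7, -345.2, 388.5]
tcp_rot: [179.0, -4.3, 176.1]
ft_force: [-0.8, 0.8, -0.2]
finger_gap: 9.4
grip_force: 43.9
```

```bash
python3 foot.py turner
python3 - <<'E'
from h import *
S=sense();R=Ro.from_euler('xyz',S['tcp_rot'],degrees=True);f=S['tool_pos']+R.apply([0,0,160]);print('exp foot',f.round(1), [(c,proj(c,f).round(1)) for c in('scene','top','wrist')])
P=camera_params('wrist')
for b in masks_of('wrist','crock')[:1]:
    ys,xs=np.where(b['pixels']);print(b['conf'],xs.min(),xs.max(),ys.min(),ys.max())
p=np.array([proj('wrist',(570+53*np.cos(a),-338+53*np.sin(a),115),P) for a in np.radians(range(0,360,10))]);print(p.min(0).round(),p.max(0).round())
E
```

```text
tcp [ 595.5 -345.6  388.2]
scene [([228.7, 165.8], 0.58)] expect [224.  165.4] head [214.   96.4]
top [([448.2, 217.3], 0.66), ([175.8, 233.9], 0.66)] expect [451.9 210.7] head [473.8 191.7]
wrist [([321.7, 224.3], 0.55)] expect [320.5 233.8] head [324. 324.]
foot [ 585.5 -341.8  222.8]
exp foot [ 583.6 -342.4  228.5] [('scene', array([229.1, 163.6])), ('top', array([450.5, 216.3])), ('wrist', array([323.4, 219.9]))]
0.91 283 370 142 229
[278. 143.] [371. 235.]
```

Request:
step_arm(targets=[{"dp": [0,0,0.1],"angular": [0,0,0],"fingers": 1},{"dp": [0,0,0.2],"angular": [0,0,0],"fingers": 1},{"dp": [0,0,0.3],"angular": [0,0,0],"fingers": 1},{"dp": [0,0,0.4],"angular": [0,0,0],"fingers": 1},{"dp": [0,0,0.48],"angular": [0,0,0],"fingers": 1},{"dp": [0,0,0.55],"angular": [0,0,0],"fingers": 1},{"dp": [0,0,0.6],"angular": [0,0,0],"fingers": 1},{"dp": [0,0,0.65],"angular": [0,0,0],"fingers": 1}])

```text
time: 83.3
tool_pos: [585.9, -343.3, 258.1]
tcp_rot: [179.0, -4.3, 176.0]
ft_force: [-0.7, -0.6, -0.5]
finger_gap: 9.4
grip_force: 44.0
```

Request:
step_arm(targets=[{"dp": [0,0,0.03],"angular": [0,0,0],"fingers": 1},{"dp": [0,0,0.06],"angular": [0,0,0],"fingers": 1},{"dp": [0,0,0.09],"angular": [0,0,0],"fingers": 1},{"dp": [0,0,0.12],"angular": [0,0,0],"fingers": 1},{"dp": [0,0,0.15],"angular": [0,0,0],"fingers": 1},{"dp": [0,0,0.18],"angular": [0,0,0],"fingers": 1},{"dp": [0,0,0.2],"angular": [0,0,0],"fingers": 1},{"dp": [0,0,0.2],"angular": [0,0,0],"fingers": 1}])

```text
time: 84.3
tool_pos: [582.6, -342.1, 217.9]
tcp_rot: [179.0, -4.4, 176.0]
ft_force: [0.2, 0.2, -1.1]
finger_gap: 9.4
grip_force: 44.0
```

Request:
step_arm(targets=[{"dp": [0,0,0.02],"angular": [0,0,0],"fingers": 1},{"dp": [0,0,0.04],"angular": [0,0,0],"fingers": 1},{"dp": [0,0,0.06],"angular": [0,0,0],"fingers": 1},{"dp": [0,0,0.08],"angular": [0,0,0],"fingers": 1},{"dp": [0,0,0.1],"angular": [0,0,0],"fingers": 1},{"dp": [0,0,0.12],"angular": [0,0,0],"fingers": 1},{"dp": [0,0,0.12],"angular": [0,0,0],"fingers": 1},{"dp": [0,0,0.12],"angular": [0,0,0],"fingers": 1}])

```text
time: 85.3
tool_pos: [581.1, -341.7, 194.6]
tcp_rot: [179.0, -4.3, 176.0]
ft_force: [0.1, -0.6, -0.3]
finger_gap: 9.3
grip_force: 44.0
```

Request:
step_arm(targets=[{"dp": [0,0,0.01],"angular": [0,0,0],"fingers": 1},{"dp": [0,0,0.02],"angular": [0,0,0],"fingers": 1},{"dp": [0,0,0.03],"angular": [0,0,0],"fingers": 1},{"dp": [0,0,0.04],"angular": [0,0,0],"fingers": 1},{"dp": [0,0,0.05],"angular": [0,0,0],"fingers": 1},{"dp": [0,0,0.06],"angular": [0,0,0],"fingers": 1},{"dp": [0,0,0.07],"angular": [0,0,0],"fingers": 1},{"dp": [0,0,0.08],"angular": [0,0,0],"fingers": 1}])

```text
time: 86.3
tool_pos: [579.8, -341.3, 178.4]
tcp_rot: [179.0, -4.3, 176.0]
ft_force: [-0.7, -0.4, -0.5]
finger_gap: 9.4
grip_force: 44.0
```

Request:
step_arm(targets=[{"dp": [0,0,0.008],"angular": [0,0,0],"fingers": 1},{"dp": [0,0,0.015],"angular": [0,0,0],"fingers": 1},{"dp": [0,0,0.022],"angular": [0,0,0],"fingers": 1},{"dp": [0,0,0.03],"angular": [0,0,0],"fingers": 1},{"dp": [0,0,0.038],"angular": [0,0,0],"fingers": 1},{"dp": [0,0,0.045],"angular": [0,0,0],"fingers": 1},{"dp": [0,0,0.045],"angular": [0,0,0],"fingers": 1},{"dp": [0,0,0.045],"angular": [0,0,0],"fingers": 1}])

```text
time: 87.3
tool_pos: [579.1, -341.2, 169.5]
tcp_rot: [179.0, -4.3, 176.0]
ft_force: [-1.2, -0.7, 0.2]
finger_gap: 9.1
grip_force: 44.0
```

Request:
step_arm(targets=[{"dp": [0,0,0.006],"angular": [0,0,0],"fingers": 1},{"dp": [0,0,0.011],"angular": [0,0,0],"fingers": 1},{"dp": [0,0,0.011],"angular": [0,0,0],"fingers": 0.85},{"dp": [0,0,0.011],"angular": [0,0,0],"fingers": 0.75},{"dp": [0,0,0.011],"angular": [0,0,0],"fingers": 0.7},{"dp": [0,0,0.011],"angular": [0,0,0],"fingers": 0.7},{"dp": [0,0,0.011],"angular": [0,0,0],"fingers": 0.7},{"dp": [0,0,0.011],"angular": [0,0,0],"fingers": 0.7}])

```text
time: 88.3
tool_pos: [579.0, -341.0, 167.4]
tcp_rot: [179.0, -4.3, 176.0]
ft_force: [-0.6, 0.5, 0.4]
finger_gap: 26.0
grip_force: 0.0
```

Request:
step_arm(targets=[{"dp": [0,0,-0.05],"angular": [0,0,0],"fingers": 0.7},{"dp": [0,0,-0.1],"angular": [0,0,0],"fingers": 0.7},{"dp": [0,0,-0.16],"angular": [0,0,0],"fingers": 0.7},{"dp": [0,0,-0.25],"angular": [0,0,0],"fingers": 0.7},{"dp": [0,0,-0.4],"angular": [0,0,0],"fingers": 0.6},{"dp": [0,0,-0.6],"angular": [0,0,0],"fingers": 0.3},{"dp": [0,0,-0.85],"angular": [0,0,0],"fingers": 0},{"dp": [0,0,-0.95],"angular": [0,0,0],"fingers": 0}])

```text
time: 89.3
tool_pos: [593.9, -345.9, 362.8]
tcp_rot: [179.2, -4.0, 176.0]
ft_force: [1.5, -0.6, -0.6]
finger_gap: 84.8
grip_force: 0.0
```

Run:
```python
from h import *
print(sense()['tool_pos'].round(1),sense()['ft_force'].round(1))
P=camera_params('wrist');w=snapshot('wrist');s=snapshot('scene');t=snapshot('top');cv2.imwrite('pics/fin.png',w)
for c in('wrist','scene','top'):
    for n in('crock','turner','spoon','spatula','whisk','slice','skimmer','brush','fork','scraper'):
        q=masks_of(c,n)
        if q:
            b=q[0];ys,xs=np.where(b['pixels']);e=''
            if c=='wrist': e=(atz('wrist',b['at'],180,P)[:2]-[570,-338]).round()
            print(c,n,round(b['conf'],2),np.round(b['at']),xs.min(),xs.max(),ys.min(),ys.max(),e)
p=np.array([proj('wrist',(570+53*np.cos(a),-338+53*np.sin(a),115),P) for a in np.radians(range(0,360,10))]);print(p.min(0).round(),p.max(0).round())
```

```text
[ 593.9 -345.9  362.8] [ 1.5 -0.6 -0.6]
wrist crock 0.89 [350. 188.] 283 374 142 236 [-10.  21.]
wrist turner 0.71 [310. 254.] 290 324 187 276 [ 48. -19.]
wrist spoon 0.83 [274. 196.] 257 302 173 220 [ -8. -48.]
wrist spatula 0.56 [361. 160.] 339 396 146 179 [-34.  33.]
wrist whisk 0.67 [368. 217.] 331 400 179 252 [18. 35.]
wrist slice 0.68 [343. 145.] 327 364 104 178 [-49.  17.]
wrist skimmer 0.95 [319. 142.] 298 340 115 175 [-53.  -4.]
wrist brush 0.75 [312. 254.] 290 325 207 276 [ 48. -18.]
wrist fork 0.75 [278. 171.] 245 318 159 185 [-30. -42.]
wrist scraper 0.96 [194. 215.] 185 214 184 309 [   3. -126.]
scene crock 0.88 [246. 230.] 220 264 188 248 
scene turner 0.86 [230. 180.] 216 239 165 213 
scene spoon 0.71 [232. 165.] 217 237 162 210 
scene spatula 0.71 [261. 181.] 252 268 166 208 
scene whisk 0.53 [241. 197.] 236 247 186 212 
scene slice 0.49 [266. 171.] 252 273 163 209 
scene skimmer 0.56 [250. 174.] 244 255 162 210 
scene brush 0.7 [359. 307.] 265 450 236 386 
scene fork 0.78 [237. 168.] 229 241 154 200 
scene scraper 0.86 [300. 207.] 296 309 172 217 
top turner 0.8 [452. 219.] 446 461 208 231 
top spoon 0.48 [466. 232.] 456 474 221 237 
top slice 0.58 [227. 147.] 214 245 129 167 
top skimmer 0.53 [176. 212.] 151 198 201 230 
top brush 0.8 [450. 208.] 441 462 197 224 
top fork 0.64 [438. 210.] 435 447 202 220 
top scraper 0.86 [505. 224.] 492 514 196 245 
[277. 143.] [375. 240.]
```

```bash
python3 -c "
from bench import *
print(hand_in())"
```

```text
the job is handed in; nothing more can be done
None
```

The job is handed in: the spatula, spoon and turner stand head up in the crock, and the green and blue boxes stand snug in the rack with the stop pushed up against them. It took about 90 s, and the mug, soap bottle and cake tin were not touched. The crock turned out to have shifted about 2 cm before I got to it, so I re-measured it before placing the utensils. My last check on the turner was from the detection networks rather than a viewed picture.

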